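# Reset the freezer alarm with its service key

## Task

Reset the freezer alarm with the service key that was left lying on the freezer: first stand the key bit down in its wooden key stand and let go, so that you can take it afresh by its red bow from above. Then push it fully into the keyhole of the grey alarm box, turn it clockwise to its stop and back home without forcing it, draw it out, and leave it standing in the key stand again. Leave everything else where it is.

Things in the scene. Friction and masses are not known exactly. Their poses are not given: they have to be found in the camera images.
- key: Service key, 130 mm long, 70 to 140 g, lies flat on the board, bit roughly away from the robot. Origin on its long axis, 66 mm from the tip; +x along the key to the tip, y across the flat bow, z normal to the bow (vertical while it lies, axis 34 mm above the surface). Half a turn about x makes no difference. It may be gripped by the black sleeve or the red bow.
- key_tip (a point): Centre of the end of the key's bit, 66 mm from its origin along +x. From the tip: steel bit to 24 mm, 26 mm wide (y), 7 mm thick (z), a little narrower over the first 6 mm; round neck of 8 mm diameter to 46 mm; black square sleeve 14x14 mm from 46 to 86 mm; then the red bow.
- key_bow (a point): Centre of the key's flat red bow, 42 mm from the key's origin along its -x. The bow measures 44 mm along the key (86 to 130 mm from the tip), 50 mm wide (y), 16 mm thick (z).
- alarm_box: The freezer's alarm box: grey box 120x120x80 mm, red and green lamps and a steel dial ring round a keyhole in its top. Fixed during the run. Origin under its centre; z up; -x is its front (lamps).
- keyhole (a point): Centre of the keyhole in the box's top face, 80 mm above the surface; axes of the box. A slot 10.5 mm wide (x), 29 mm long (y), bevelled 2 mm, in a 6 mm plate; below is the barrel's slot, 11x30 mm, floor 38 mm under the top face. The key enters bit down, its bow's normal along the box's x, and is fully in with its tip 38 mm down. While turned it cannot come out.
- barrel (a joint): Lock barrel angle, rad: 0 = home, a stop, where the key goes in and out; grows clockwise seen from above to the stop at 1.2. Light friction (0.08 N m), no spring, stays where left. The key has about 0.15 rad of play either way in it, so the hand turns that much further; 0.3 N m against a stop is plenty, over 1 N m is forcing. Red pointer on the ring; white marks at home (+x) and stop.
- board: Fixed wooden board, 150x110x26 mm, under the key. Origin under its centre, z up. All heights here are over the solid freezer top (z = 0); the cloth over it looks some 15 mm higher but gives way.
- key_stand: The key stand: dark wooden block 60x70x45 mm on a steel foot of 74x84 mm. Fixed during the run. Origin under its centre, z up.
- stand_slot (a point): Centre of the mouth of the stand's slot, in its top face, 45 mm above the surface; axes of the stand. The slot is 10.5 mm wide (x), 29 mm long (y), 40 mm deep, bevelled 3 mm. The key stands in it bit down, its bow's normal along the stand's x, and when let go may lean by about 0.1 rad.
- jigger: Bystander, leave alone: double-coned steel bar jigger, 44x44x74 mm. Origin under its centre.
- mill: Bystander, leave alone: glass shaker with a grey perforated cap, 44x44x90 mm. Origin under its centre.
- green_mug: Bystander, leave alone: small green and cream mug, 65x91x55 mm. Origin under its centre.
- timer: Bystander, leave alone: round red and white kitchen timer, 62x62x38 mm. Origin under its centre.
- tamper: Bystander, leave alone: coffee tamper, metal foot and black handle, 58x58x82 mm. Origin under its centre.
- tape: Bystander, leave alone: roll of tan tape lying flat, 96x95x25 mm. Origin under its centre.
- mini_flask: Bystander, leave alone: small black flask, 57x57x74 mm. Origin under its centre.

How it is judged:
By the outcome, as a careful person would: the job done as asked, in the order asked, and still so for the second after the job is handed in, with the robot touching nothing.
It also fails if it takes over 72 s, if anything falls off the work surface, if the arm or the gripper's body presses on something with over 40 N, if the wrist force passes 120 N, or if a joint passes its speed limit or range.

## Robot

A 6-joint arm with a two-finger parallel gripper is mounted at the origin on a cart in front of the work surface, level with it; the furniture and walls round the work are solid. World frame = base frame: x ahead of the robot, y to its left, z up, the work surface at z = 0. Lengths are in m, angles in rad, forces in N, time in s.
With the tool pointing down it reaches from about 0.275 to 0.775 m from the base axis. Payload 14.6 kg.
Tool frame: the origin (TCP) lies between the finger pads; the fingertips stand 25 mm ahead of it and the grasp point (between the pads) lies 6 mm ahead of it; z points along the fingers, y is the line along which they close (so a half turn about z gives the same grasp; the last joint's range is limited). The gripper opens to 85 mm and grips with 20 to 120 N. Pads are 22 mm wide; open, the fingers measure 114 mm over their backs; the gripper's body (76 mm by 85 mm) begins 54 mm behind the grasp point. The pads swing forward as they close: fully open they stand 13 mm farther back than shut.
Start: joints at [1.099, 0.263, -0.048, 1.259, 0, 1.415], TCP at [0.164, 0.499, 0.256] pointing down, gripper open.
Joint ranges: [-2.65, 2.65], [-0.89, 1.7], [-1.18, 1.37], [-2.13, 2.11], [-1.35, 1.29], [-3.14, 3.14]. Speed limits (rad/s): [1.89, 1.89, 2.57, 2.79, 3.14, 3.14].

## Interface

Orientations are given as a 3x3 rotation matrix whose columns are the frame's x, y, z axes.
In Python, from workcell import arm, eyes gives the robot as it stands.
- The arm moves only by the tool drive_tool, never from a script. Its argument "motion" is a list of rows, each a list of 3 entries, a list of its own where there are three numbers: the shift along the tool's x, y, z in m, then the turn, a rotation vector about the tool's x, y, z in degrees, then the opening, from 0 (shut) to 1 (fully open). In form: [[[x, y, z], [ax, ay, az], jaw], ...]. A call has 1 to 12 rows; each row shifts and turns the commanded pose from where the row before left it, along the tool's axes as they then stand; what a row does not reach is not made up. A row lasts 1/10 s, in which the tool goes at most 50 mm and 8.59 degrees, less where a joint would pass 70% of its speed; a pose out of reach is approached as far as the arm can. A call with a gripper value outside its range is refused whole. The fingers move at their own pace and stop on an object; the grip force is fixed at half the most. Time passes only in rows, so rows that do not move let the fingers close. It gives the time, the measured TCP pose, the force, the opening and the grip force at its end, in the units of the state.
- arm.get_state(): the state, without advancing time (a new reading comes with each control period).
- eyes.grab_frame(name): name is "side" or "top" or "wrist"; returns the picture (420x560x3 uint8, red, green, blue); there is no depth.
- eyes.camera_info(name): a dict with "fov_y" (degrees; the focal length in pixels is half the picture's height over the tangent of half this angle, whatever the lens; pixels are square), "cx", "cy" (the principal point, pixels), "origin" and "rotation" of the camera in the world. Camera axes: x right, y down, z forward; pixel columns grow to the right and rows downward; lengths in m; the calibration is good to about 2 mm. The wrist camera is an equidistant fisheye: a pixel r from the principal point sees the ray r / f radians off the axis. A picture is of the moment at which its call begins: read the wrist's pose just before it. camera_info takes no time and is no camera call; for the wrist camera it gives the pose at the moment of the call.
- arm.finish_job(): hands the job in; it is judged then, once.
The state is a dict: "time": time; "qpos": joint angles; "joint_velocities": joint speeds; "joint_torque": joint torques, N m; "position": TCP position; "ee_rot": TCP orientation; "force": force on the tool from outside, world axes, zero at the start; "torque": the same for the moment, N m; "gripper_width": opening from 0.0 (shut) to 1.0 (fully open); "grasp_force": force on a finger pad.
Only numpy, scipy, OpenCV 4.12 (cv2) and the standard library are available. Lean on these libraries where they do the work, as an engineer would, in place of code of your own. Each camera call takes 0.05 s, during which the arm holds its last target. There are 200 camera calls.

## Working session

There is one attempt and no reset: what is moved stays moved. The work goes in short steps, Python scripts to look and compute and a tool call to move; the robot and the scene stay as the last step left them, time stands still between calls to the robot, and variables do not carry over. Pictures are saved under pics/ and viewed, at most 10 in all, crops included, and the job is handed in when it is done.

Besides the shell and the picture viewer there is one more tool, called as name(argument=value, ...), one argument or row to a line, values as JSON. drive_tool: Moves the arm, as the interface text tells. Its arguments: {"type":"object","properties":{"motion":{"type":"array","items":{"type":"array"}}},"required":["motion"]}

```bash
mkdir -p pics; ls
cat > h.py <<'E'
import numpy as np, cv2, json
from workcell import arm, eyes
def snap(n,fn,crop=None,k=1):
    i=eyes.camera_info(n); im=eyes.grab_frame(n)
    o=cv2.cvtColor(im,cv2.COLOR_RGB2BGR); cv2.imwrite('pics/full_'+fn,o)
    if crop: a,b,c,d=crop; o=o[b:d,a:c]
    if k!=1:o=cv2.resize(o,None,fx=k,fy=k,interpolation=cv2.INTER_CUBIC)
    cv2.imwrite('pics/'+fn,o); return i
def ray(i,u,v,wrist=False):
    f=210/np.tan(np.radians(i['fov_y']/2)); x=(u-i['cx']);y=(v-i['cy'])
    if wrist:
        r=np.hypot(x,y);t=r/f; d=np.array([x/r*np.sin(t),y/r*np.sin(t),np.cos(t)]) if r>0 else np.array([0,0,1.])
    else: d=np.array([x/f,y/f,1])
    return np.array(i['origin']),np.array(i['rotation'])@d
def atz(i,u,v,z,wrist=False):
    o,d=ray(i,u,v,wrist); return o+d*(z-o[2])/d[2]
def proj(i,p,wrist=False):
    f=210/np.tan(np.radians(i['fov_y']/2)); c=np.array(i['rotation']).T@(np.array(p)-i['origin'])
    if wrist:
        r=np.hypot(c[0],c[1]);t=np.arctan2(r,c[2]); return i['cx']+f*t*c[0]/r,i['cy']+f*t*c[1]/r
    return i['cx']+f*c[0]/c[2],i['cy']+f*c[1]/c[2]
E
python3 - <<'E'
from h import *
np.set_printoptions(precision=4,suppress=True)
ims=[]
for n in ['top','side','wrist']:
    i=snap(n,n+'0.png'); print(n,i); 
a=cv2.imread('pics/top0.png')
cv2.imwrite('pics/t.png',cv2.resize(a,(800,600),interpolation=cv2.INTER_CUBIC))
s=arm.get_state(); print(s)
E
```

```text
pics
top {'fov_y': 47.41357591920259, 'cx': 278.49463566742895, 'cy': 202.86946815924688, 'origin': array([0.4201, 0.0185, 0.9924]), 'rotation': array([[ 0.0113, -0.9833,  0.1817],
       [-0.9999, -0.0089,  0.0138],
       [-0.012 , -0.1819, -0.9833]])}
side {'fov_y': 54.47993027338158, 'cx': 278.3446709285789, 'cy': 216.91367049368608, 'origin': array([ 0.2988, -0.7521,  0.6167]), 'rotation': array([[ 0.9412, -0.1779,  0.2871],
       [-0.3377, -0.5064,  0.7934],
       [ 0.0042, -0.8438, -0.5367]])}
wrist {'fov_y': 65.70646984690485, 'cx': 289.38621259121703, 'cy': 200.1518193424228, 'origin': array([0.1006, 0.5187, 0.3731]), 'rotation': array([[ 0.3123,  0.9173,  0.2471],
       [ 0.95  , -0.3016, -0.0811],
       [ 0.0001,  0.2601, -0.9656]])}
{'time': 0.15, 'qpos': array([ 1.0987,  0.2634, -0.0488,  1.2594,  0.    ,  1.4155]), 'joint_velocities': array([ 0.002 , -0.0017,  0.0025,  0.0012,  0.0003, -0.0018]), 'joint_torque': array([  0.0027, -63.7827,  38.4647,   0.0107,  -0.    ,  -0.    ]), 'position': array([0.1635, 0.4987, 0.2559]), 'ee_rot': array([[-0.9502,  0.3115, -0.0004],
       [ 0.3115,  0.9502, -0.0007],
       [ 0.0001, -0.0008, -1.    ]]), 'force': array([-0.2831,  0.1284, -0.4138]), 'torque': array([-0.0219,  0.0074, -0.0232]), 'grasp_force': 0.0, 'gripper_width': 0.9988468685458115}
```

View pics/t.png

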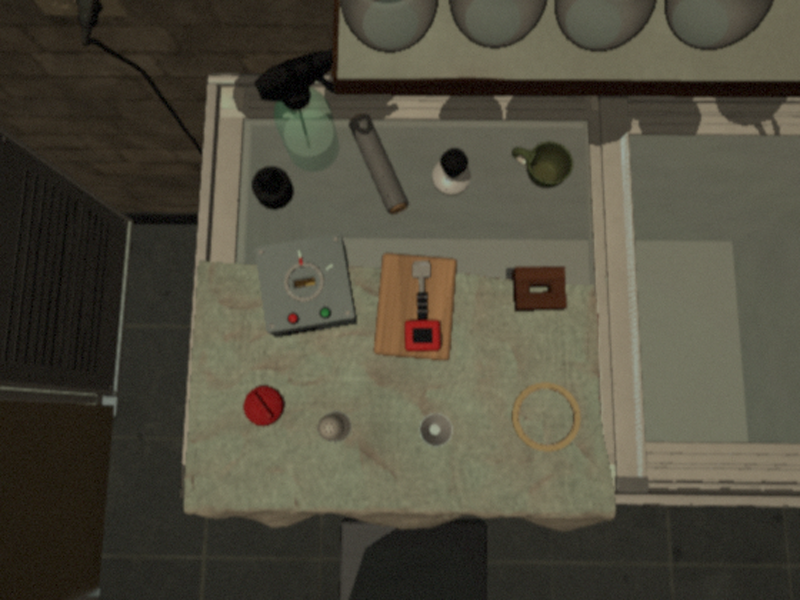

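View pics/side0.png

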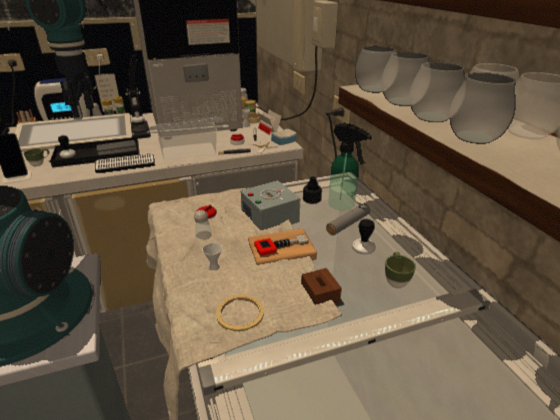

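The top view shows the box (keyhole ~304,282), the key on its board (bit ~421,270, bow ~423,335) and the stand slot (~540,289), at 800 px scale. The side view agrees. I'll enlarge this area.

Run:
```python
import cv2
a=cv2.imread('pics/full_top0.png')[155:261,170:410]
a=cv2.convertScaleAbs(a,alpha=1.6)
cv2.imwrite('pics/c.png',cv2.resize(a,None,fx=3.3333,fy=3.3333,interpolation=cv2.INTER_CUBIC))
```

```text
(no output)
```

View pics/c.png

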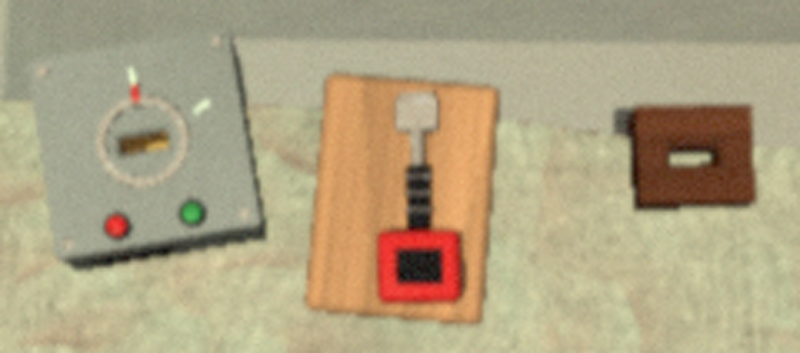

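Run:
```python
from h import *
np.set_printoptions(precision=4,suppress=True)
i=eyes.camera_info('top')
P=lambda x,y,z:atz(i,170+x/3.33333,155+y/3.33333,z)[:2]
sl=P(691,157,.045);print('slot',sl)
c=[P(x,y,.045) for x,y in[(632,108),(751,106),(755,203),(637,206)]];print(c,np.mean(c,0))
def yaw(d):return np.degrees(np.arctan2(d[1],d[0]))
print('stand y ax yaw-90', yaw(c[0]-c[1])-90,yaw(c[3]-c[2])-90,'xyaw',yaw(c[0]-c[3]),yaw(c[1]-c[2]))
kh=P(143,143,.08);print('kh',kh)
b=[P(x,y,.08) for x,y in[(33,67),(231,35),(263,227),(70,258)]];print(np.mean(b,0),yaw(b[0]-b[1])-90,yaw(b[3]-b[2])-90,yaw(b[0]-b[3]),yaw(b[1]-b[2]))
t=P(417.5,91,.037);bw=P(420,265,.042);s=P(419,197,.04)
print('key',t,bw,s,yaw(t-bw),np.linalg.norm(t-bw))
```

```text
slot [ 0.5985 -0.1668]
[array([ 0.6285, -0.1319]), array([ 0.6303, -0.204 ]), array([ 0.5708, -0.2044]), array([ 0.5683, -0.1337])] [ 0.5995 -0.1685]
stand y ax yaw-90 1.484041751411013 2.0160364152192187 xyaw 1.735048631832628 0.411801433757601
kh [0.5974 0.1592]
[0.5958 0.1555] 9.950211171473796 9.768186928374476 13.402655036325932 10.657786273815555
key [ 0.6398 -0.0019] [ 0.5318 -0.0038] [ 0.5734 -0.0031] 1.016906204731965 0.10795588142416904
```

drive_tool(
  motion=[
    [[-0.0267,-0.0177,0],[0,0,0],1],
    [[-0.0267,-0.0177,0],[0,0,0],1],
    [[-0.0267,-0.0177,0],[0,0,0],1],
    [[-0.0267,-0.0177,0],[0,0,0],1],
    [[-0.0267,-0.0177,0],[0,0,0],1],
    [[-0.0267,-0.0177,0],[0,0,0],1],
    [[-0.0267,-0.0177,0],[0,0,0],1],
    [[-0.0267,-0.0177,0],[0,0,0],1],
    [[-0.0267,-0.0177,0],[0,0,0],1],
    [[-0.0267,-0.0177,0],[0,0,0],1],
    [[-0.0267,-0.0177,0],[0,0,0],1],
    [[-0.0267,-0.0177,0],[0,0,0],1],
  ],
)

```text
time: 1.35
position: [0.4024, 0.196, 0.2562]
ee_rot: [[-0.95, 0.312, -0.0], [0.312, 0.95, -0.0], [0.0, -0.0, -1.0]]
force: [0.8, 1.0, 0.0]
gripper_width: 0.998
grasp_force: 0.0
```

drive_tool(
  motion=[
    [[-0.0267,-0.0177,0],[0,0,0],1],
    [[-0.0267,-0.0177,0],[0,0,0],1],
    [[-0.0267,-0.0177,0],[0,0,0],1],
    [[-0.0267,-0.0177,0],[0,0,0],1],
    [[-0.0267,-0.0177,0],[0,0,0],1],
    [[-0.0267,-0.0177,0],[0,0,0],1],
    [[-0.0267,-0.0177,0],[0,0,0],1],
    [[-0.0267,-0.0177,0],[0,0,0],1],
  ],
)

```text
time: 2.15
position: [0.5613, -0.0051, 0.256]
ee_rot: [[-0.95, 0.312, -0.0], [0.312, 0.95, 0.0], [0.0, -0.0, -1.0]]
force: [0.3, 0.9, 0.3]
gripper_width: 1.001
grasp_force: 0.0
```

drive_tool(
  motion=[
    [[0,0,0],[0,0,8],1],
    [[0,0,0],[0,0,8],1],
    [[0,0,0],[0,0,8],1],
    [[0,0,0],[0,0,8],1],
    [[0,0,0],[0,0,8],1],
    [[0,0,0],[0,0,8],1],
    [[0,0,0],[0,0,8],1],
    [[0,0,0],[0,0,8],1],
    [[0,0,0],[0,0,8],1],
    [[0,0,0],[0,0,8],1],
  ],
)

```text
time: 3.15
position: [0.5606, -0.0039, 0.2561]
ee_rot: [[0.147, 0.989, -0.0], [0.989, -0.147, 0.0], [0.0, -0.001, -1.0]]
force: [-0.4, -0.8, 0.0]
gripper_width: 0.998
grasp_force: 0.0
```

drive_tool(
  motion=[
    [[0,0,0],[0,0,8],1],
    [[0,0,0],[0,0,8],1],
    [[0,0,0],[0,0,8],1],
    [[0,0,0],[0,0,8],1],
    [[0,0,0],[0,0,8],1],
    [[0,0,0],[0,0,8],1],
    [[0,0,0],[0,0,8],1],
    [[0,0,0],[0,0,8],1],
    [[0,0,0],[0,0,8],1],
    [[0,0,0],[0,0,8],1],
    [[0,0,0],[0,0,0],1],
  ],
)

```text
time: 4.25
position: [0.5606, -0.0039, 0.256]
ee_rot: [[1.0, 0.03, -0.001], [0.03, -1.0, 0.0], [-0.001, -0.0, -1.0]]
force: [-0.0, -0.3, -0.1]
gripper_width: 0.997
grasp_force: 0.0
```

```bash
cat >> h.py <<'E'
np.set_printoptions(precision=4,suppress=True)
def st():
    s=arm.get_state(); print('t',s['time'],'q',s['qpos'],'p',s['position'],'w',s['gripper_width'],s['grasp_force'],'F',s['force'],s['torque']);print(s['ee_rot']); return s
def delta(R1,p1,s=None):
    from scipy.spatial.transform import Rotation as Q
    s=s or arm.get_state(); R=np.array(s['ee_rot'])
    print('shift',R.T@(np.array(p1)-s['position']),'rot',np.degrees(Q.from_matrix(R.T@R1).as_rotvec()))
E
python3 - <<'E'
from h import *
st(); print(snap('wrist','w1.png'))
E
```

```text
t 4.25 q [-0.1522  0.3252  0.0416  1.2877 -0.      2.9594] p [ 0.5606 -0.0039  0.256 ] w 0.9971898898888967 0.0 F [-0.0324 -0.3413 -0.0867] [ 0.0141  0.0018 -0.0148]
[[ 0.9995  0.03   -0.0005]
 [ 0.03   -0.9996  0.    ]
 [-0.0005 -0.0001 -1.    ]]
{'fov_y': 65.70646984690485, 'cx': 289.38621259121703, 'cy': 200.1518193424228, 'origin': array([ 0.6259, -0.0024,  0.3733]), 'rotation': array([[ 0.0291, -0.9651, -0.2601],
       [-0.9996, -0.0284, -0.0065],
       [-0.0011,  0.2602, -0.9656]])}
```

View pics/w1.png

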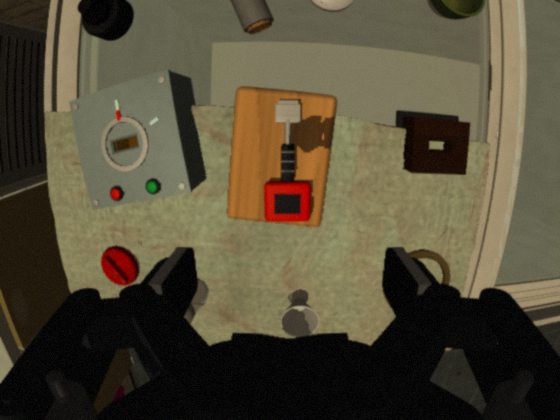

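Run:
```python
from h import *
i=eyes.camera_info('wrist')
for n,u,v,z in[('tip',288,101,.036),('bow',288.5,202,.042),('sleeve',288,161,.041),('slot',437,146,.045),('kh',125,143,.08)]: print(n,atz(i,u,v,z,True))
```

```text
tip [0.64   0.0002 0.036 ]
bow [ 0.5347 -0.0039  0.042 ]
sleeve [ 0.5781 -0.0019  0.041 ]
slot [ 0.6037 -0.1623  0.045 ]
kh [0.5996 0.1591 0.08  ]
```

drive_tool(
  motion=[
    [[0,0,0],[0,6.67,0],1],
    [[0,0,0],[0,6.67,0],1],
    [[0,0,0],[0,6.66,0],1],
    [[-0.0205,-0.0006,0],[0,0,0],1],
    [[-0.0205,-0.0006,0],[0,0,0],1],
    [[-0.02,-0.0007,0],[0,0,0],1],
    [[0,0,0.035],[0,0,0],1],
    [[0,0,0.035],[0,0,0],0.6],
    [[0,0,0.035],[0,0,0],0.6],
    [[0,0,0.035],[0,0,0],0.6],
    [[0,0,0.01],[0,0,0],0.6],
    [[0,0,0],[0,0,0],0.6],
  ],
)

```text
time: 5.5
position: [0.5541, -0.002, 0.0935]
ee_rot: [[0.94, 0.035, 0.339], [0.033, -0.999, 0.012], [0.34, 0.0, -0.941]]
force: [-0.1, -1.0, 0.4]
gripper_width: 0.6
grasp_force: 0.0
```

Run:
```python
from h import *
s=st(); 
R=np.array(s['ee_rot']); print('tip',s['position']+R@[0,0,.025]); t=np.array([.577,-.0015,.0325]); print(R.T@(t-s['position']-R@[0,0,.025]))
```

```text
t 5.5 q [-0.186   0.2418 -0.6442  0.346   0.0742  2.9336] p [ 0.5541 -0.002   0.0935] w 0.5996164039426902 0.0 F [-0.0854 -0.9843  0.398 ] [-0.0198  0.2769 -0.06  ]
[[ 0.94    0.0347  0.3395]
 [ 0.0327 -0.9994  0.0115]
 [ 0.3397  0.0003 -0.9405]]
tip [ 0.5626 -0.0017  0.07  ]
[0.0008 0.0003 0.0402]
```

drive_tool(
  motion=[
    [[0,0,0.015],[0,0,0],0.6],
    [[0,0,0.015],[0,0,0],0.5],
    [[0.001,0,0.01],[0,0,0],0.4],
    [[0,0,0],[0,0,0],0.3],
    [[0,0,0],[0,0,0],0.2],
    [[0,0,0],[0,0,0],0],
    [[0,0,0],[0,0,0],0],
    [[0,0,0],[0,0,0],0],
    [[0,0,0],[0,0,0],0],
  ],
)

```text
time: 6.4
position: [0.5694, -0.0018, 0.0583]
ee_rot: [[0.939, 0.032, 0.343], [0.031, -0.999, 0.011], [0.343, 0.0, -0.939]]
force: [-3.0, 0.2, 8.0]
gripper_width: 0.135
grasp_force: 58.8
```

drive_tool(
  motion=[
    [[0.005,0,-0.014],[0,0,0],0],
    [[0.01,0,-0.028],[0,0,0],0],
    [[0.01,0,-0.028],[0,0,0],0],
    [[0.01,0,-0.028],[0,0,0],0],
    [[0.01,0,-0.028],[0,0,0],0],
    [[0.01,0,-0.028],[0,0,0],0],
    [[0.01,0,-0.028],[0,0,0],0],
    [[0.01,0,-0.028],[0,0,0],0],
    [[0,0,0],[0,-6.67,0],0],
    [[0,0,0],[0,-6.67,0],0],
    [[0,0,0],[0,-6.67,0],0],
  ],
)

```text
time: 7.5
position: [0.5674, -0.0017, 0.2821]
ee_rot: [[0.999, 0.033, -0.002], [0.033, -0.999, -0.001], [-0.002, 0.001, -1.0]]
force: [0.3, -0.3, -0.8]
gripper_width: 0.141
grasp_force: 58.8
```

drive_tool(
  motion=[
    [[0,0,0],[0,0,-8],0],
    [[0,0,0],[0,0,-8],0],
    [[0,0,0],[0,0,-8],0],
    [[0,0,0],[0,0,-8],0],
    [[0,0,0],[0,0,-8],0],
    [[0,0,0],[0,0,-8],0],
    [[0,0,0],[0,0,-8],0],
    [[0,0,0],[0,0,-8],0],
    [[0,0,0],[0,0,-8],0],
    [[0,0,0],[0,0,-8],0],
    [[0,0,0],[0,0,-8],0],
    [[0,0,0],[0,0,-8],0],
  ],
)

```text
time: 8.7
position: [0.5675, -0.0017, 0.2809]
ee_rot: [[-0.143, 0.99, 0.0], [0.99, 0.143, -0.0], [-0.0, 0.0, -1.0]]
force: [-0.1, 0.0, -1.3]
gripper_width: 0.136
grasp_force: 58.9
```

drive_tool(
  motion=[
    [[0,0,0],[0,0,-8],0],
    [[0,0,0],[0,0,-8],0],
    [[0,0,0],[0,0,-8],0],
    [[0,0,0],[0,0,-8],0],
    [[0,0,0],[0,0,-8],0],
    [[0,0,0],[0,0,-8],0],
    [[0,0,0],[0,0,-8],0],
    [[0,0,0],[0,0,-8],0],
    [[0,0,0],[0,0,-8],0],
    [[0,0,0],[0,0,-8],0],
    [[0,0,0],[0,0,-4],0],
  ],
)

```text
time: 9.8
position: [0.5675, -0.0017, 0.2808]
ee_rot: [[-0.999, -0.038, 0.0], [-0.038, 0.999, -0.0], [-0.0, -0.0, -1.0]]
force: [0.3, 0.6, -1.5]
gripper_width: 0.134
grasp_force: 58.9
```

Run:
```python
from h import *
s=st(); snap('side','s1.png',(200,100,480,310),2.8)
```

```text
t 9.8 q [-0.1466  0.332   0.1187  1.3573 -0.     -0.1844] p [ 0.5675 -0.0017  0.2808] w 0.13418261395199116 58.90798509120941 F [ 0.3419  0.5835 -1.4605] [-0.0097 -0.0063 -0.0547]
[[-0.9993 -0.0379  0.0001]
 [-0.0379  0.9993 -0.    ]
 [-0.0001 -0.     -1.    ]]
```

View pics/s1.png

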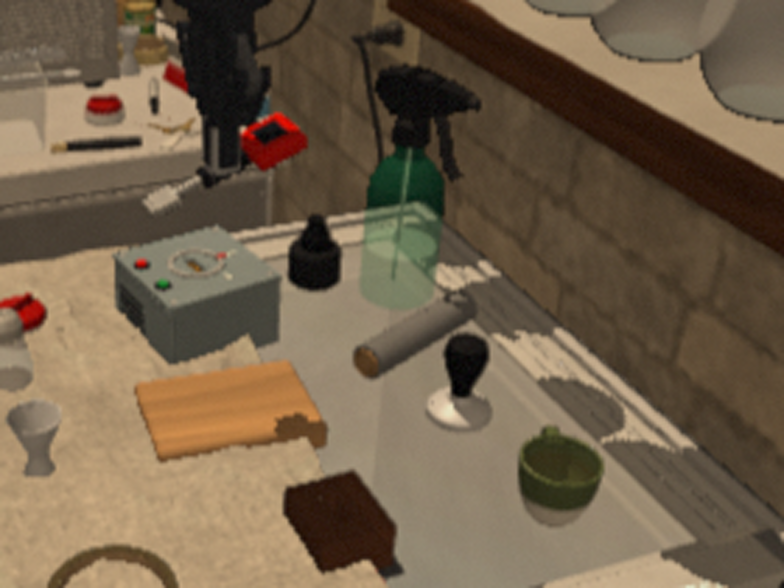

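drive_tool(
  motion=[
    [[0,0,0],[0,-7,0],0],
    [[0,0,0],[0,-7,0],0],
    [[0,0,0],[0,-7,0],0],
    [[0,0,0],[0,-7,0],0],
    [[0,0,0],[0,-7,0],0],
    [[0,0,0],[0,-7,0],0],
    [[0,0,0],[0,-7,0],0],
    [[0,0,0],[0,-7,0],0],
    [[0,0,0],[0,-7,0],0],
    [[0,0,0],[0,-7,0],0],
    [[0,0,0],[0,0,0],0],
  ],
)

```text
time: 10.95
position: [0.57, -0.0025, 0.2756]
ee_rot: [[-0.45, -0.03, 0.892], [-0.011, 1.0, 0.028], [-0.893, 0.003, -0.45]]
force: [-0.6, 0.1, -1.6]
gripper_width: 0.134
grasp_force: 59.0
```

drive_tool(
  motion=[
    [[0,-0.033,0],[0,0,0],0],
    [[0,-0.033,0],[0,0,0],0],
    [[0,-0.033,0],[0,0,0],0],
    [[0,-0.033,0],[0,0,0],0],
    [[0,-0.033,0],[0,0,0],0],
    [[0,0,0],[0,0,0],0],
  ],
)

```text
time: 11.55
position: [0.5774, -0.1717, 0.2784]
ee_rot: [[-0.451, -0.027, 0.892], [-0.01, 1.0, 0.025], [-0.893, 0.002, -0.451]]
force: [0.8, -0.3, -1.3]
gripper_width: 0.134
grasp_force: 59.2
```

Run:
```python
from h import *
s=st()
R=np.array(s['ee_rot']);p=s['position']; a=np.array([.94,0,.342]);
print('tip',p+R@[.058,0,.047],'axis',R@a)
i=eyes.camera_info('top');print([proj(i,q) for q in (p+R@[.058,0,.047],p+R@([.058,0,.047]-.13*a))])
a=np.deg2rad(1.5);x=np.array([np.cos(a),np.sin(a),0]);y=np.array([-np.sin(a),np.cos(a),0]);z=np.array([0,0,1.])
b=np.deg2rad(20);tz=np.cos(b)*x-np.sin(b)*z;R1=np.c_[np.cross(y,tz),y,tz]
delta(R1,np.array([.6,-.166,.1])-R1@[.058,0,.047])
```

```text
t 11.55 q [-0.6874  0.007  -0.9293 -0.347   0.6251 -0.3708] p [ 0.5774 -0.1717  0.2784] w 0.13369233199924913 59.1691929101944 F [ 0.8122 -0.3217 -1.3085] [-0.0439  1.0131 -0.0636]
[[-0.4506 -0.0266  0.8923]
 [-0.0102  0.9996  0.0246]
 [-0.8927  0.002  -0.4507]]
tip [ 0.5932 -0.1711  0.2054] axis [-0.1184 -0.0012 -0.9932]
[(np.float64(398.2290725702129), np.float64(187.73679958247726)), (np.float64(419.06421194850884), np.float64(157.74615810376116))]
shift [0.0969 0.0049 0.0472] rot [ 0.0653 -6.7916 -0.0949]
```

drive_tool(
  motion=[
    [[0,0,0],[0,-3.4,0],0],
    [[0,0,0],[0,-3.4,0],0],
    [[0,0,0],[0,0,0],0],
  ],
)

```text
time: 11.85
position: [0.5763, -0.1672, 0.2759]
ee_rot: [[-0.343, -0.03, 0.939], [-0.006, 1.0, 0.03], [-0.939, 0.004, -0.343]]
force: [-0.2, 0.6, -2.9]
gripper_width: 0.135
grasp_force: 59.2
```

```bash
cat >> h.py <<'E'
def pose_in(yawdeg,tip,b=20.):
    a=np.deg2rad(yawdeg);x=np.array([np.cos(a),np.sin(a),0]);y=np.array([-np.sin(a),np.cos(a),0]);z=np.array([0,0,1.])
    b=np.deg2rad(b);tz=np.cos(b)*x-np.sin(b)*z;R1=np.c_[np.cross(y,tz),y,tz]
    return R1,np.array(tip)-R1@[.058,0,.047]
E
python3 - <<'E'
from h import *
s=st(); delta(*pose_in(1.5,[.6,-.166,.1]))
E
```

```text
t 11.85 q [-0.7037  0.0659 -1.0654 -0.6742  0.682  -0.2961] p [ 0.5763 -0.1672  0.2759] w 0.13520279581889172 59.17509734630585 F [-0.1695  0.5983 -2.9139] [-0.0587  1.0925 -0.0566]
[[-0.3426 -0.0303  0.939 ]
 [-0.0064  0.9995  0.0299]
 [-0.9395  0.0043 -0.3426]]
shift [0.0992 0.0002 0.0355] rot [ 0.3059 -0.0386 -0.1497]
```

drive_tool(
  motion=[
    [[0.02,0,0.007],[0,0,0],0],
    [[0.02,0,0.007],[0,0,0],0],
    [[0.02,0,0.007],[0,0,0],0],
    [[0.02,0,0.007],[0,0,0],0],
    [[0.019,0,0.0075],[0,0,0],0],
    [[0,0,0],[0,0,0],0],
  ],
)

```text
time: 12.45
position: [0.5905, -0.1781, 0.1831]
ee_rot: [[-0.365, -0.041, 0.93], [-0.008, 0.999, 0.041], [-0.931, 0.007, -0.365]]
force: [0.4, 0.4, -1.1]
gripper_width: 0.139
grasp_force: 59.1
```

Run:
```python
from h import *
s=st(); delta(*pose_in(1.5,[.6,-.166,.1])); R=np.array(s['ee_rot']);p=s['position'];a=np.array([.94,0,.342])
for n in ['side','top','wrist']:
    i=eyes.camera_info(n); print(n,[np.round(proj(i,p+R@([.058,0,.047]-k*a),n=='wrist'),1) for k in (0,.024,.13)], np.round(proj(i,[.6,-.166,.045],n=='wrist'),1))
    snap(n,n+'2.png')
a=cv2.imread('pics/side2.png')[200:310,270:375]; b=cv2.imread('pics/top2.png')[140:245,330:430]
cv2.imwrite('pics/m2.png',np.hstack([cv2.resize(a,(400,419),interpolation=2),cv2.resize(b,(400,419),interpolation=2)]))
```

```text
t 12.45 q [-0.7033  0.3323 -1.1718 -1.0139  0.6851 -0.3176] p [ 0.5905 -0.1781  0.1831] w 0.1394182599771821 59.14860963821411 F [ 0.3952  0.365  -1.0619] [-0.0224  1.0928 -0.0204]
[[-0.3646 -0.0409  0.9303]
 [-0.008   0.9991  0.0408]
 [-0.9311  0.0075 -0.3646]]
shift [ 0.0169  0.0119 -0.0087] rot [ 0.9392 -1.3862 -0.1024]
side [array([327.9, 256.1]), array([329. , 246.5]), array([334.5, 199.9])] [317.8 279.7]
top [array([389.1, 188. ]), array([392. , 184.9]), array([407., 169.])] [376.9 201.4]
wrist [array([289.7, 127.2]), array([289.7, 173.8]), array([289.6, 379.1])] [309.3   8.3]
```

View pics/m2.png

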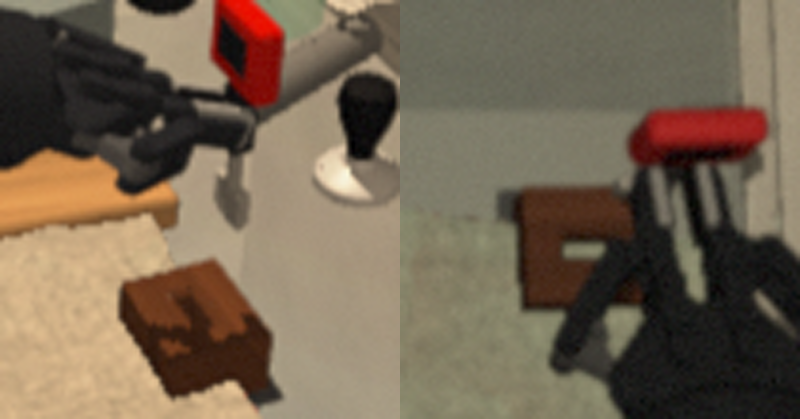

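Side view: bit hangs above and behind the slot. The arm is at its j3 stop (-1.17), so this pose is out of reach. I'll fit the kinematics to find a reachable grasp.

```bash
cat > kin.py <<'E'
import numpy as np
from scipy.optimize import least_squares
from scipy.spatial.transform import Rotation as Q
lo=np.array([-2.65,-.89,-1.18,-2.13,-1.35,-3.14]);hi=np.array([2.65,1.7,1.37,2.11,1.29,3.14])
Ry=lambda a:Q.from_euler('y',a).as_matrix(); Rz=lambda a:Q.from_euler('z',a).as_matrix()
def fk(q,P):
    # links: r0,h shoulder; L1 ; forearm L2x,L2z ; d lateral; wrist b (j4->j5), c (j5->tcp)
    r0,h,L1,L2,e,d,b,c=P
    A=Rz(q[0]); p=A@[r0,d,h]; U=A@Ry(q[1]); p=p+U@[0,0,L1]
    F=A@Ry(q[1]-q[2]); p=p+F@[L2,0,e]
    W=A@Ry(q[1]-q[2]+q[3]); p=p+W@[b,0,0]
    V=W@Rz(q[4]); p=p+V@[c,0,0]
    T=V@np.array([[0,0,1],[0,1,0],[-1,0,0.]])@Rz(q[5])
    return p,T
S=[([1.0987,.2634,-.0488,1.2594,0,1.4155],[.1635,.4987,.2559]),([-.1522,.3252,.0416,1.2877,0,2.9594],[.5606,-.0039,.256]),
([-.186,.2418,-.6442,.346,.0742,2.9336],[.5541,-.002,.0935]),([-.1466,.332,.1187,1.3573,0,-.1844],[.5675,-.0017,.2808]),
([-.6874,.007,-.9293,-.347,.6251,-.3708],[.5774,-.1717,.2784]),([-.7037,.0659,-1.0654,-.6742,.682,-.2961],[.5763,-.1672,.2759]),([-.7033,.3323,-1.1718,-1.0139,.6851,-.3176],[.5905,-.1781,.1831])]
f=least_squares(lambda P:np.concatenate([fk(q,P)[0]-p for q,p in S]+[1e-3*(P-P0)]),P0:=np.array([0,.2,.4,.4,0,.08,.1,.2]))
P=f.x
def ik(p,R,q0):
    g=least_squares(lambda q:np.concatenate([(fk(q,P)[0]-p)*10,(fk(q,P)[1]-R).ravel()]),np.clip(q0,lo+.02,hi-.02),bounds=(lo,hi))
    return g.x,np.linalg.norm(fk(g.x,P)[0]-p),np.linalg.norm(fk(g.x,P)[1]-R)
E
python3 - <<'E'
from kin import *
np.set_printoptions(precision=3,suppress=True)
print(P,[np.round(1e3*np.linalg.norm(fk(q,P)[0]-p),1) for q,p in S]); print(fk(S[-1][0],P)[1])
def look(grip,b,tipz,tilt=0):
    # grip: distance of grasp pt from tip; grasp pt offset h above axis along tool
    b_=np.deg2rad(b);x=np.array([1,.03,0]);x/=np.linalg.norm(x);z=np.array([0,0,1.]);y=np.cross(z,x)
    tz=np.cos(b_)*x-np.sin(b_)*z;R=np.c_[np.cross(y,tz),y,tz]
    p=np.array([.601,-.165,tipz+grip])-tz*.022
    return ik(p,R,[-.6,.3,-1,-.8,.6,-.3])
for grip in(.066,.108):
  for b in(20,30,40,50,60):
    for tz in(.005,.06):
      print(grip,b,tz,*look(grip,b,tz))
E
```

```text
[0.    0.159 0.581 0.37  0.051 0.081 0.139 0.261] [np.float64(0.0), np.float64(0.0), np.float64(0.0), np.float64(0.0), np.float64(0.0), np.float64(0.1), np.float64(0.0)]
[[-0.365 -0.041  0.93 ]
 [-0.008  0.999  0.041]
 [-0.931  0.007 -0.365]]
0.066 20 0.005 [-0.715  0.531 -1.18  -1.043  0.734 -0.442] 0.008056583536058941 0.23015651214565358
0.066 20 0.06 [-0.704  0.4   -1.18  -0.988  0.703 -0.386] 0.005262526937768172 0.1515096711221261
0.066 30 0.005 [-0.659  0.471 -1.18  -0.976  0.587 -0.408] 0.001399069894814123 0.0387901043756893
0.066 30 0.06 [-0.657  0.319 -1.134 -0.811  0.581 -0.389] 6.658793400583975e-15 1.373356386874177e-13
0.066 40 0.005 [-0.613  0.346 -1.033 -0.57   0.477 -0.449] 1.6973445766507376e-12 1.820010144013146e-11
0.066 40 0.06 [-0.613  0.215 -0.948 -0.354  0.477 -0.449] 3.329321897477898e-11 8.929798451139895e-10
0.066 50 0.005 [-0.566  0.29  -0.852 -0.177  0.369 -0.479] 3.521787733787174e-16 1.4915515574940063e-15
0.066 50 0.06 [-0.566  0.194 -0.764  0.006  0.369 -0.479] 6.29987248510047e-14 1.2468841803817326e-13
0.066 60 0.005 [-0.519  0.296 -0.669  0.148  0
[... 484 characters left out ...]
7  0.2   -1.062 -0.621  0.581 -0.389] 3.946468075921899e-15 6.80962551083055e-14
0.108 40 0.005 [-0.613  0.244 -0.969 -0.403  0.477 -0.449] 1.1623842033252354e-11 2.533191575300126e-10
0.108 40 0.06 [-0.613  0.133 -0.875 -0.198  0.477 -0.449] 2.2709102214641444e-12 5.178618147449408e-12
0.108 50 0.005 [-0.566  0.215 -0.786 -0.037  0.369 -0.479] 1.2254136927425707e-13 2.6269057077334455e-13
0.108 50 0.06 [-0.566  0.134 -0.69   0.14   0.369 -0.479] 5.165062800932347e-14 5.41528842853587e-13
0.108 60 0.005 [-0.519  0.239 -0.603  0.272  0.264 -0.487] 1.5845613570836432e-11 2.5931110192888965e-10
0.108 60 0.06 [-0.519  0.178 -0.505  0.43   0.264 -0.487] 7.208339588764789e-13 9.252076390643439e-12
```

drive_tool(
  motion=[
    [[-0.0233,0,-0.009],[0,0,0],0],
    [[-0.0233,0,-0.009],[0,0,0],0],
    [[-0.0233,0,-0.009],[0,0,0],0],
    [[-0.0233,0,-0.009],[0,0,0],0],
    [[0,0.035,0],[0,7,0],0],
    [[0,0.035,0],[0,7,0],0],
    [[0,0.035,0],[0,7,0],0],
    [[0,0.035,0],[0,7,0],0],
    [[0,0.035,0],[0,7,0],0],
    [[0,0,0],[0,7,0],0],
    [[0,0,0],[0,7,0],0],
    [[0,0,0],[0,7,0],0],
  ],
)

```text
time: 13.8
position: [0.5853, -0.0253, 0.2877]
ee_rot: [[-0.955, -0.04, 0.295], [-0.036, 0.999, 0.02], [-0.296, 0.009, -0.955]]
force: [1.3, -1.0, -1.8]
gripper_width: 0.136
grasp_force: 59.2
```

drive_tool(
  motion=[
    [[0,0,0],[0,6,0],0],
    [[0,0,0],[0,6,0],0],
    [[0,0,0],[0,0,0],0],
  ],
)

```text
time: 14.1
position: [0.5871, -0.026, 0.2853]
ee_rot: [[-0.995, -0.04, 0.09], [-0.038, 0.999, 0.014], [-0.09, 0.01, -0.996]]
force: [-0.9, 0.2, -2.1]
gripper_width: 0.14
grasp_force: 59.1
```

drive_tool(
  motion=[
    [[0,0,0],[0,0,8],0],
    [[0,0,0],[0,0,8],0],
    [[0,0,0],[0,0,8],0],
    [[0,0,0],[0,0,8],0],
    [[0,0,0],[0,0,8],0],
    [[0,0,0],[0,0,8],0],
    [[0,0,0],[0,0,8],0],
    [[0,0,0],[0,0,8],0],
    [[0,0,0],[0,0,8],0],
    [[0,0,0],[0,0,8],0],
    [[0,0,0],[0,0,8],0],
  ],
)

```text
time: 15.2
position: [0.5857, -0.026, 0.2863]
ee_rot: [[-0.068, 0.993, 0.097], [0.998, 0.067, 0.013], [0.007, 0.098, -0.995]]
force: [-0.3, 0.1, -1.0]
gripper_width: 0.136
grasp_force: 59.1
```

drive_tool(
  motion=[
    [[0,0,0],[0,0,8],0],
    [[0,0,0],[0,0,8],0],
    [[0,0,0],[0,0,8],0],
    [[0,0,0],[0,0,8],0],
    [[0,0,0],[0,0,8],0],
    [[0,0,0],[0,0,8],0],
    [[0,0,0],[0,0,8],0],
    [[0,0,0],[0,0,8],0],
    [[0,0,0],[0,0,8],0],
    [[0,0,0],[0,0,8],0],
    [[0,0,0],[0,0,8],0],
  ],
)

```text
time: 16.3
position: [0.5858, -0.0261, 0.2863]
ee_rot: [[0.99, 0.103, 0.097], [0.102, -0.995, 0.013], [0.098, -0.003, -0.995]]
force: [-0.1, 0.3, -0.3]
gripper_width: 0.135
grasp_force: 59.1
```

Run:
```python
from h import *
s=st()
# target: original grasp pose +1mm
R=np.array([[.939,.032,.343],[.031,-.999,.011],[.343,0,-.939]]);u,_,v=np.linalg.svd(R);R=u@v
delta(R,[.5694,-.0018,.0595])
r=np.array(s['ee_rot']);
from scipy.spatial.transform import Rotation as Q
print('shift in target frame',R.T@(np.array([.5694,-.0018,.0595])-s['position']))
```

```text
t 16.3 q [-0.1978  0.2977  0.0774  1.2576  0.0321  2.8426] p [ 0.5858 -0.0261  0.2863] w 0.1354867823531265 59.126912355422974 F [-0.1373  0.3284 -0.2581] [-0.0617  0.0834 -0.0002]
[[ 0.99    0.1026  0.0972]
 [ 0.1018 -0.9947  0.0133]
 [ 0.0981 -0.0033 -0.9952]]
shift [-0.036  -0.0251  0.2244] rot [-1.0893 14.4386  3.8954]
shift in target frame [-0.0924 -0.0248  0.2077]
```

drive_tool(
  motion=[
    [[0,0,0],[-0.55,7.2,1.95],0],
    [[0,0,0],[-0.55,7.2,1.95],0],
    [[-0.0308,-0.0083,0],[0,0,0],0],
    [[-0.0308,-0.0083,0],[0,0,0],0],
    [[-0.0308,-0.0083,0],[0,0,0],0],
    [[0,0,0.035],[0,0,0],0],
    [[0,0,0.035],[0,0,0],0],
    [[0,0,0.035],[0,0,0],0],
    [[0,0,0.035],[0,0,0],0],
    [[0,0,0.035],[0,0,0],0],
    [[0,0,0.015],[0,0,0],0],
    [[0,0,0],[0,0,0],0],
  ],
)

```text
time: 17.5
position: [0.5619, -0.002, 0.0742]
ee_rot: [[0.94, 0.038, 0.339], [0.036, -0.999, 0.013], [0.339, 0.0, -0.941]]
force: [-0.3, 0.7, -1.1]
gripper_width: 0.135
grasp_force: 59.1
```

Run:
```python
from h import *
s=st()
R=np.array([[.939,.032,.343],[.031,-.999,.011],[.343,0,-.939]]);u,_,v=np.linalg.svd(R);R=u@v
delta(R,[.5694,-.0018,.0595])
```

```text
t 17.5 q [-0.1836  0.28   -0.6566  0.2963  0.0745  2.9324] p [ 0.5619 -0.002   0.0742] w 0.13543686110585898 59.118980169296265 F [-0.2833  0.7208 -1.1403] [ 0.0038  0.3116 -0.0011]
[[ 0.9401  0.0382  0.3386]
 [ 0.036  -0.9993  0.0128]
 [ 0.3389  0.0002 -0.9408]]
shift [0.0021 0.     0.0164] rot [-0.1126  0.2581  0.3113]
```

drive_tool(
  motion=[
    [[0.002,0,0.008],[0,0,0],0],
    [[0,0,0.007],[0,0,0],0],
    [[0,0,0],[0,0,0],0],
    [[0,0,0],[0,0,0],0.15],
    [[0,0,0],[0,0,0],0.25],
    [[0,0,0],[0,0,0],0.5],
    [[0,0,0],[0,0,0],0.5],
    [[0,0,-0.02],[0,0,0],0.5],
    [[0,0,-0.03],[0,0,0],0.5],
    [[0,0,0],[0,6.67,0],0.5],
    [[0,0,0],[0,6.67,0],0.5],
    [[0,0,0],[0,6.67,0],0.5],
  ],
)

```text
time: 18.7
position: [0.5539, -0.0029, 0.1088]
ee_rot: [[0.782, 0.038, 0.622], [0.03, -0.999, 0.023], [0.622, 0.001, -0.783]]
force: [1.8, -0.4, -0.6]
gripper_width: 0.502
grasp_force: 0.0
```

Run:
```python
from h import *
from kin import ik
s=st()
y=np.deg2rad(2);b=np.deg2rad(40);x=np.array([np.cos(y),np.sin(y),0]);z=np.array([0,0,1.]);tx=np.cos(b)*x+np.sin(b)*z;tz=np.sin(b)*x-np.cos(b)*z;R=np.c_[tx,np.cross(tz,tx),tz]
delta(R,[.561,-.002,.058]); print(ik(np.array([.561,-.002,.058]),R,s['qpos']))
snap('top','t3.png',(240,150,340,250),5)
```

```text
t 18.7 q [-0.2311  0.1588 -0.96   -0.2018  0.1655  2.9286] p [ 0.5539 -0.0029  0.1088] w 0.5019234388510037 0.0 F [ 1.7868 -0.3555 -0.6052] [0.0172 0.5065 0.0482]
[[ 0.7824  0.0378  0.6217]
 [ 0.0301 -0.9993  0.0229]
 [ 0.6221  0.0008 -0.7829]]
shift [-0.026  -0.0006  0.0442] rot [-0.0725  1.5304  0.1577]
(array([-0.2276,  0.2947, -1.0599, -0.4648,  0.1676,  2.9386]), np.float64(4.388807856958536e-13), np.float64(4.571586399372131e-12))
```

View pics/t3.png

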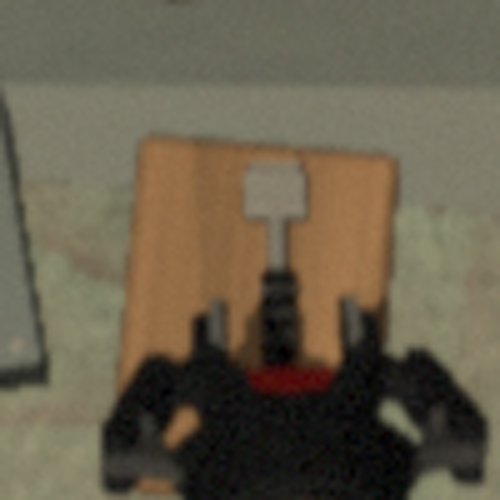

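drive_tool(
  motion=[
    [[-0.012,-0.0003,0],[0,0.8,0],0.5],
    [[-0.011,-0.0003,0],[0,0.7,0],0.5],
    [[0,0,0.012],[0,0,0],0.5],
    [[0,0,0.012],[0,0,0],0.5],
    [[0,0,0.012],[0,0,0],0.5],
    [[0,0,0.01],[0,0,0],0.4],
    [[0,0,0],[0,0,0],0.3],
    [[0,0,0],[0,0,0],0.2],
    [[0,0,0],[0,0,0],0],
    [[0,0,0],[0,0,0],0],
    [[0,0,0],[0,0,0],0],
  ],
)

```text
time: 19.85
position: [0.5652, -0.0019, 0.058]
ee_rot: [[0.769, 0.038, 0.638], [0.029, -0.999, 0.024], [0.638, 0.0, -0.77]]
force: [0.4, 0.0, -0.6]
gripper_width: 0.127
grasp_force: 58.6
```

drive_tool(
  motion=[
    [[0.01,0,-0.012],[0,0,0],0],
    [[0.019,0,-0.023],[0,0,0],0],
    [[0.019,0,-0.023],[0,0,0],0],
    [[0.019,0,-0.023],[0,0,0],0],
    [[0.019,0,-0.023],[0,0,0],0],
    [[0.019,0,-0.023],[0,0,0],0],
    [[0.019,0,-0.023],[0,0,0],0],
    [[0,0,0],[0,-8,0],0],
    [[0,0,0],[0,-8,0],0],
    [[0,0,0],[0,-8,0],0],
    [[0,0,0],[0,-8,0],0],
    [[0,0,0],[0,-8,0],0],
  ],
)

```text
time: 21.05
position: [0.5657, -0.0021, 0.2528]
ee_rot: [[0.999, 0.037, 0.032], [0.037, -0.999, 0.001], [0.032, 0.0, -0.999]]
force: [1.0, -0.8, -1.8]
gripper_width: 0.133
grasp_force: 58.6
```

drive_tool(
  motion=[
    [[0,0,0],[0,0,-8.2],0],
    [[0,0,0],[0,0,-8.2],0],
    [[0,0,0],[0,0,-8.2],0],
    [[0,0,0],[0,0,-8.2],0],
    [[0,0,0],[0,0,-8.2],0],
    [[0,0,0],[0,0,-8.2],0],
    [[0,0,0],[0,0,-8.2],0],
    [[0,0,0],[0,0,-8.2],0],
    [[0,0,0],[0,0,-8.2],0],
    [[0,0,0],[0,0,-8.2],0],
    [[0,0,0],[0,0,-8.2],0],
    [[0,0,0],[0,0,-8.2],0],
  ],
)

```text
time: 22.25
position: [0.5658, -0.0021, 0.2517]
ee_rot: [[-0.188, 0.981, 0.036], [0.982, 0.188, 0.002], [-0.005, 0.036, -0.999]]
force: [-0.2, 0.0, -2.3]
gripper_width: 0.128
grasp_force: 58.7
```

drive_tool(
  motion=[
    [[0,0,0],[0,0,-8.2],0],
    [[0,0,0],[0,0,-8.2],0],
    [[0,0,0],[0,0,-8.2],0],
    [[0,0,0],[0,0,-8.2],0],
    [[0,0,0],[0,0,-8.2],0],
    [[0,0,0],[0,0,-8.2],0],
    [[0,0,0],[0,0,-8.2],0],
    [[0,0,0],[0,0,-8.2],0],
    [[0,0,0],[0,0,-8.2],0],
    [[0,0,0],[0,0,-8.2],0],
    [[0,-0.03,0],[0,-5,0],0],
    [[0,-0.03,0],[0,-5,0],0],
  ],
)

```text
time: 23.45
position: [0.569, -0.0623, 0.2516]
ee_rot: [[-0.976, -0.046, 0.212], [-0.045, 0.999, 0.009], [-0.212, -0.0, -0.977]]
force: [0.4, -0.3, -1.8]
gripper_width: 0.129
grasp_force: 58.7
```

drive_tool(
  motion=[
    [[0,-0.03,0],[0,-5,0],0],
    [[0,-0.03,0],[0,-5,0],0],
    [[0,-0.03,0],[0,-5,0],0],
    [[0,0,0],[0,-5,0],0],
    [[0,0,0],[0,-5,0],0],
    [[0,0,0],[0,-5,0],0],
    [[0,0,0],[0,-5,0],0],
    [[0,0,0],[0,-5,0],0],
    [[0,0,0],[0,0,0],0],
  ],
)

```text
time: 24.35
position: [0.5706, -0.1512, 0.2496]
ee_rot: [[-0.615, -0.043, 0.787], [-0.025, 0.999, 0.035], [-0.788, 0.002, -0.616]]
force: [-0.5, -0.3, -2.0]
gripper_width: 0.132
grasp_force: 59.0
```

```bash
cat >> h.py <<'E'
TIP=np.array([.0423,0,.0662])
def pose2(yawdeg,tip,b=39.7):
    R1,p=pose_in(yawdeg,tip,b); return R1,np.array(tip)-R1@TIP
E
python3 - <<'E'
from h import *
from kin import ik
s=st(); R,p=pose2(1.5,[.601,-.165,.085]); delta(R,p); print(R.T@(p-s['position'])); print(ik(p,R,s['qpos']))
E
```

```text
t 24.35 q [-0.6182  0.0009 -0.8095 -0.0295  0.5062 -0.4454] p [ 0.5706 -0.1512  0.2496] w 0.13228281293192073 58.95251512527466 F [-0.4536 -0.2753 -1.9895] [-0.045   0.928   0.0541]
[[-0.6151 -0.043   0.7873]
 [-0.0249  0.9991  0.0351]
 [-0.788   0.002  -0.6156]]
shift [ 0.0671 -0.0149  0.0599] rot [0.823  1.7013 0.5136]
[ 0.0652 -0.0146  0.0621]
(array([-0.6234,  0.1662, -0.9327, -0.2927,  0.4841, -0.4517]), np.float64(1.9385647426344173e-11), np.float64(1.3662301656144305e-10))
```

drive_tool(
  motion=[
    [[0,0,0],[0.8,1.7,0.5],0],
    [[0.016,-0.0036,0.0155],[0,0,0],0],
    [[0.016,-0.0036,0.0155],[0,0,0],0],
    [[0.016,-0.0036,0.0155],[0,0,0],0],
    [[0.016,-0.0036,0.0155],[0,0,0],0],
    [[0,0,0],[0,0,0],0],
    [[0,0,0],[0,0,0],0],
  ],
)

```text
time: 25.05
position: [0.5803, -0.1664, 0.163]
ee_rot: [[-0.639, -0.028, 0.769], [-0.019, 1.0, 0.02], [-0.769, -0.001, -0.639]]
force: [1.0, -0.1, -0.2]
gripper_width: 0.132
grasp_force: 58.9
```

Run:
```python
from h import *
s=st(); delta(*pose2(1.5,[.601,-.165,.085])); R=np.array(s['ee_rot']);p=s['position'];a=np.array([.769,0,.638])
for n in ['side','top','wrist']:
    i=eyes.camera_info(n); print(n,[np.round(proj(i,p+R@(TIP-k*a),n=='wrist'),1) for k in (0,.024,.13)], np.round(proj(i,[.601,-.165,.045],n=='wrist'),1))
    snap(n,n+'4.png')
a=cv2.imread('pics/side4.png')[210:310,280:360]; b=cv2.imread('pics/top4.png')[150:250,340:420]
cv2.imwrite('pics/m4.png',cv2.convertScaleAbs(np.hstack([cv2.resize(a,(400,500),interpolation=2),cv2.resize(b,(400,500),interpolation=2)]),alpha=1.7))
```

```text
t 25.05 q [-0.6204  0.1644 -0.92   -0.2786  0.4819 -0.4516] p [ 0.5803 -0.1664  0.163 ] w 0.13184908988032054 58.94872963428497 F [ 1.0375 -0.1499 -0.2234] [-0.0492  0.8605 -0.0089]
[[-0.639  -0.0277  0.7687]
 [-0.0187  0.9996  0.0204]
 [-0.769  -0.0014 -0.6392]]
shift [ 0.0045  0.0009 -0.0004] rot [ 0.0154 -0.0357  0.1137]
side [array([320.9, 263.1]), array([321.6, 253.8]), array([325., 209.])] [318.1 279.3]
top [array([381. , 195.1]), array([383.5, 192.6]), array([396.5, 179.5])] [376.4 200.9]
wrist [array([290.7, 154.4]), array([290.8, 192.3]), array([290.9, 400.6])] [292.2  95. ]
```

View pics/m4.png

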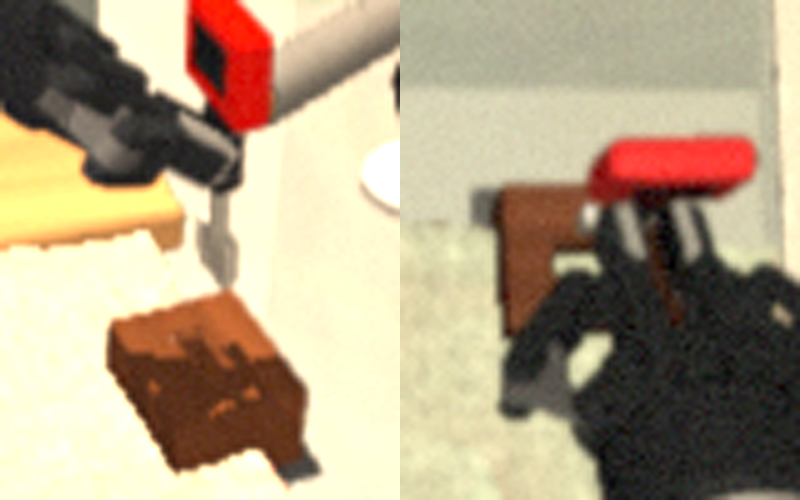

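Run:
```python
import cv2,numpy as np
a=cv2.imread('pics/wrist4.png')[50:250,190:390]; b=cv2.imread('pics/side0.png')[255:315,290:350]
cv2.imwrite('pics/m5.png',cv2.convertScaleAbs(np.hstack([cv2.resize(a,(400,400),interpolation=2),cv2.resize(b,(400,400),interpolation=2)]),alpha=1.8))
```

```text
(no output)
```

View pics/m5.png

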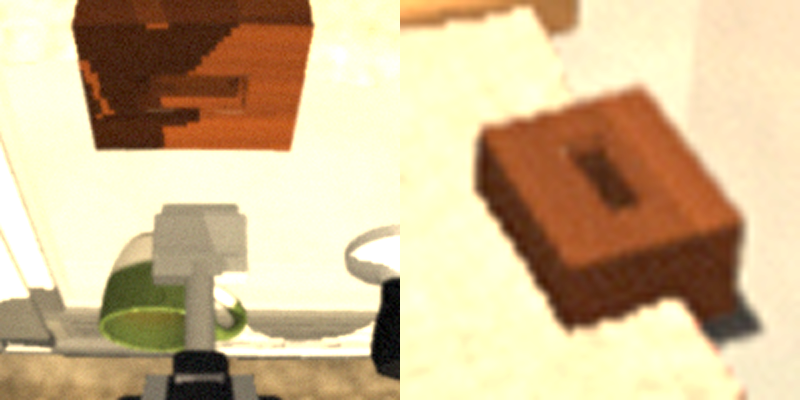

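Run:
```python
from h import *
i=eyes.camera_info('wrist')
W=lambda x,y,z=.045:atz(i,190+x/2,50+y/2,z,True)[:2]
for c in[(76,25),(312,25),(290,150),(97,150),(200,93)]: print('w',W(*c))
print('mean',np.mean([W(*c) for c in[(76,25),(312,25),(290,150),(97,150)]],0))
j=eyes.camera_info('side')
S=lambda x,y,z=.045:atz(j,290+x/6.667,255+y/6.667,z)[:2]
cs=[(85,130),(240,88),(342,215),(170,265)]
for c in cs+[(205,178)]: print('s',S(*c))
print('mean',np.mean([S(*c) for c in cs],0))
```

```text
w [ 0.573  -0.2027]
w [ 0.5713 -0.1352]
w [ 0.6312 -0.1333]
w [ 0.6331 -0.2025]
w [ 0.6025 -0.1664]
mean [ 0.6021 -0.1684]
s [ 0.5764 -0.1401]
s [ 0.6323 -0.1377]
s [ 0.6358 -0.2035]
s [ 0.5767 -0.206 ]
s [ 0.6031 -0.1739]
mean [ 0.6053 -0.1718]
```

Run:
```python
from h import *
delta(*pose2(1.5,[.602,-.1675,.055])); delta(*pose2(1.5,[.602,-.1675,.010]))
```

```text
shift [ 0.0281 -0.0015  0.0201] rot [-0.0365  0.1312  0.1936]
shift [ 0.0628 -0.0013  0.0487] rot [-0.0365  0.1312  0.1936]
```

drive_tool(
  motion=[
    [[0.01,-0.0008,0.007],[0,0,0],0],
    [[0.01,-0.0007,0.007],[0,0,0],0],
    [[0.008,0,0.006],[0,0,0],0],
    [[0.0038,0,0.0032],[0,0,0],0],
    [[0.0038,0,0.0032],[0,0,0],0],
    [[0.0038,0,0.0032],[0,0,0],0],
    [[0.0038,0,0.0032],[0,0,0],0],
    [[0,0,0],[0,0,0],0],
  ],
)

```text
time: 26.0
position: [0.5775, -0.1678, 0.108]
ee_rot: [[-0.638, -0.028, 0.769], [-0.019, 1.0, 0.02], [-0.77, -0.001, -0.638]]
force: [-0.6, -0.5, -1.8]
gripper_width: 0.133
grasp_force: 58.9
```

Run:
```python
from h import *
s=st();R=np.array(s['ee_rot']); print('tip',s['position']+R@TIP); delta(*pose2(1.5,[.602,-.1675,.010]))
```

```text
t 26.0 q [-0.6274  0.2844 -1.0158 -0.4928  0.4873 -0.4567] p [ 0.5775 -0.1678  0.108 ] w 0.13291172304297424 58.94572913646698 F [-0.5931 -0.5183 -1.8023] [0.0053 0.8839 0.0678]
[[-0.6381 -0.0276  0.7695]
 [-0.0186  0.9996  0.0204]
 [-0.7697 -0.0013 -0.6384]]
tip [ 0.6015 -0.1673  0.0332]
shift [ 0.0175 -0.0003  0.0152] rot [0.0145 0.0297 0.1109]
```

drive_tool(
  motion=[
    [[0.0044,0,0.0038],[0,0,0],0],
    [[0.0044,0,0.0038],[0,0,0],0],
    [[0.0044,0,0.0038],[0,0,0],0],
    [[0.0044,0,0.0038],[0,0,0],0],
    [[0,0,0],[0,0,0],0],
    [[0,0,0],[0,0,0],0.15],
    [[0,0,0],[0,0,0],0.25],
    [[0,0,0],[0,0,0],0.5],
    [[0,0,0],[0,0,0],0.9],
    [[0,0,0],[0,0,0],0.9],
    [[0,0,0],[0,0,0],0.9],
  ],
)

```text
time: 27.1
position: [0.5782, -0.168, 0.0855]
ee_rot: [[-0.637, -0.028, 0.77], [-0.019, 1.0, 0.02], [-0.77, -0.002, -0.638]]
force: [0.4, -0.7, 0.6]
gripper_width: 0.898
grasp_force: 0.0
```

drive_tool(
  motion=[
    [[0,0,-0.01],[0,0,0],0.9],
    [[0,0,-0.02],[0,0,0],0.9],
    [[0,0,-0.03],[0,0,0],0.9],
    [[0,0,-0.03],[0,0,0],0.9],
    [[0,0,-0.03],[0,0,0],0.9],
    [[-0.02,0,-0.03],[0,0,0],0.9],
    [[-0.02,0,-0.03],[0,0,0],0.9],
    [[0,0,0],[0,0,0],0.9],
  ],
)

```text
time: 27.9
position: [0.4646, -0.1714, 0.2357]
ee_rot: [[-0.634, -0.027, 0.773], [-0.022, 1.0, 0.017], [-0.773, -0.006, -0.634]]
force: [0.3, 0.1, -0.7]
gripper_width: 0.901
grasp_force: 0.0
```

Run:
```python
from h import *
s=st()
for n in ['side','top']: snap(n,n+'6.png')
a=cv2.imread('pics/side6.png')[210:310,280:360]; b=cv2.imread('pics/top6.png')[150:250,340:420]
cv2.imwrite('pics/m6.png',cv2.convertScaleAbs(np.hstack([cv2.resize(a,(400,500),interpolation=2),cv2.resize(b,(400,500),interpolation=2)]),alpha=1.7))
```

```text
t 27.9 q [-0.848  -0.1333 -0.9181  0.1199  0.6317 -0.6527] p [ 0.4646 -0.1714  0.2357] w 0.9014784799163608 0.0 F [ 0.2692  0.1341 -0.6637] [-0.0176  0.6415 -0.0126]
[[-0.6341 -0.0269  0.7728]
 [-0.022   0.9996  0.0167]
 [-0.7729 -0.0065 -0.6345]]
```

View pics/m6.png

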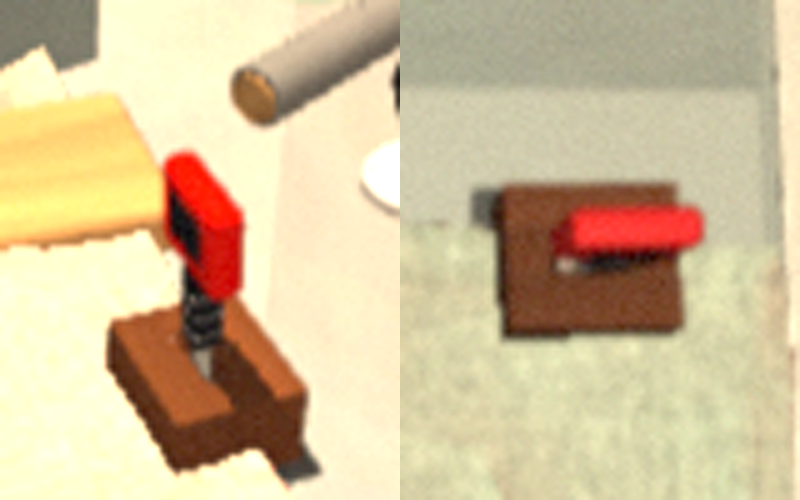

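```bash
cat >> h.py <<'E'
def bowfit(prior,yaw,ims):
    "fit tip xy + lean + tip z of key standing, via red-mask hull IoU-ish (centroid and extents) in given images"
    from scipy.optimize import least_squares
    obs=[]
    for n,f,box in ims:
        im=cv2.imread(f).astype(int); m=(im[:,:,2]>80)&(im[:,:,2]>2.2*im[:,:,1])&(im[:,:,2]>2.2*im[:,:,0])
        mm=np.zeros(m.shape,np.uint8); x0,y0,x1,y1=box; mm[y0:y1,x0:x1]=m[y0:y1,x0:x1]
        c=np.vstack([k[:,0] for k in cv2.findContours(mm,0,1)[0] if len(k)>5]); obs.append((eyes.camera_info(n),np.r_[c.min(0)-.5,c.max(0)+.5])); print(n,obs[-1][1])
    def corners(v):
        a=v[4];X=np.array([np.cos(a),np.sin(a),0]);Y=np.array([-np.sin(a),np.cos(a),0])
        U=np.array([0,0,1])+v[2]*X+v[3]*Y;U/=np.linalg.norm(U); N=X-U*(X@U);N/=np.linalg.norm(N);T=np.cross(U,N)
        p=np.array([v[0],v[1],prior[2]])
        return [p+U*l+N*n+T*t for l in(.086,.130) for n in(-.008,.008) for t in(-.025,.025)]
    def res(v):
        r=[]
        for i,o in obs:
            q=np.array([proj(i,c) for c in corners(v)]); r+=list(np.r_[q.min(0),q.max(0)]-o)
        return np.r_[r,(v[0]-prior[0])/.003,(v[1]-prior[1])/.003,v[2]/.05,v[3]/.05,(v[4]-yaw)/.05]
    g=least_squares(res,[prior[0],prior[1],0,0,yaw]); print('fit',g.x,'res',np.round(res(g.x),1))
    a=np.array(corners(g.x)); print('bow centre',a.mean(0)); return a.mean(0),g.x
E
python3 - <<'E'
from h import *
bowfit([.602,-.1675,.005],.026,[('top','pics/top6.png',(350,170,420,220)),('side','pics/side6.png',(300,225,345,285))])
E
```

```text
top [372.5 190.5 399.5 199.5]
side [312.5 239.5 328.5 269.5]
fit [ 0.6036 -0.1713 -0.039   0.0289  0.0025] res [-2.8 -1.7  1.5  1.5 -1.3 -1.2  0.7  2.1  0.5 -1.3 -0.8  0.6 -0.5]
bow centre [ 0.5994 -0.1682  0.1129]
```

```bash
cat >> h.py <<'E'
def down(yawx):
    a=np.deg2rad(yawx); return np.array([[np.cos(a),np.sin(a),0],[np.sin(a),-np.cos(a),0],[0,0,-1.]])
E
python3 - <<'E'
from h import *
from kin import ik
for y,q6 in((91.5,.9),(-88.5,-2.2)):
  q,a,b=ik(np.array([.5994,-.168,.123]),down(y),[-.4,.3,-.2,1,0,q6]);print(q,a,b)
  for d,j in((9,0),(18,-.1),(-70,1.2)):
    print(ik(np.array([.597,.158,.16]),down(y+d),[.1,.3,-.2,1,0,q[5]+.3+j]))
E
```

```text
[-0.404   0.4928 -0.0546  1.0234  0.      1.1406] 3.5114643525526475e-13 4.395736579600563e-12
(array([ 0.1269,  0.4616, -0.0033,  1.1059,  0.    ,  1.5144]), np.float64(1.274205545755182e-13), np.float64(1.935115389802415e-12))
(array([ 0.1269,  0.4616, -0.0033,  1.1059,  0.    ,  1.3573]), np.float64(1.3628942080397012e-13), np.float64(1.921462017909201e-12))
(array([ 0.1269,  0.4616, -0.0033,  1.1059,  0.    ,  2.8932]), np.float64(7.758160116072032e-12), np.float64(3.705832782978334e-10))
[-0.404   0.4928 -0.0546  1.0234  0.     -2.001 ] 3.396713112217701e-13 4.5046488416232105e-12
(array([ 0.1269,  0.4616, -0.0033,  1.1059,  0.    , -1.6272]), np.float64(1.4022578836932718e-13), np.float64(1.9166410656965975e-12))
(array([ 0.1269,  0.4616, -0.0033,  1.1059,  0.    , -1.7842]), np.float64(1.311680961178971e-13), np.float64(1.9245486561854825e-12))
(array([ 0.1269,  0.4616, -0.0033,  1.1059,  0.    , -0.2484]), np.float64(1.2139242342707703e-13), np.float64(1.8827136862144554e-12))
```

drive_tool(
  motion=[
    [[0,0,-0.01],[0,7.24,0],0.6],
    [[0,0,0],[0,7.24,0],0.6],
    [[0,0,0],[0,7.24,0],0.6],
    [[0,0,0],[0,7.24,0],0.6],
    [[0,0,0],[0,7.24,0],0.6],
    [[0,0,0],[0,7.24,0],0.6],
    [[0,0,0],[0,7.24,0],0.6],
    [[0,0,0],[0,0,-8.2],0.6],
    [[0,0,0],[0,0,-8.2],0.6],
    [[0,0,0],[0,0,-8.2],0.6],
    [[0,0,0],[0,0,-8.2],0.6],
    [[0,0,0],[0,0,-8.2],0.6],
  ],
)

```text
time: 29.2
position: [0.4587, -0.171, 0.2341]
ee_rot: [[-0.732, -0.681, 0.009], [-0.681, 0.732, 0.0], [-0.007, -0.006, -1.0]]
force: [0.8, 0.1, -0.1]
gripper_width: 0.597
grasp_force: 0.0
```

drive_tool(
  motion=[
    [[0,0,0],[0,0,-8.2],0.6],
    [[0,0,0],[0,0,-8.2],0.6],
    [[0,0,0],[0,0,-8.2],0.6],
    [[0,0,0],[0,0,-8.2],0.6],
    [[0,0,0],[0,0,-8.2],0.6],
    [[0,0,0],[0,0,-8.2],0.6],
    [[0,0,0],[0,0,0],0.6],
  ],
)

```text
time: 29.9
position: [0.4586, -0.171, 0.2344]
ee_rot: [[0.033, -0.999, 0.009], [-0.999, -0.033, 0.0], [0.0, -0.009, -1.0]]
force: [-0.8, -0.8, -0.0]
gripper_width: 0.599
grasp_force: 0.0
```

Run:
```python
from h import *
s=st(); R=down(-88.5);p=np.array([.5994,-.168,.2]); delta(R,p); print(R.T@(p-s['position']))
```

```text
t 29.9 q [-0.5262  0.205  -0.1878  1.17    0.0047 -2.1301] p [ 0.4586 -0.171   0.2344] w 0.5991084993427443 0.0 F [-0.8375 -0.7735 -0.0075] [ 0.0391  0.0307 -0.0017]
[[ 0.0332 -0.9994  0.0092]
 [-0.9995 -0.0332  0.0001]
 [ 0.0002 -0.0092 -1.    ]]
shift [ 0.0016 -0.1405  0.0357] rot [-0.5288 -0.0082  0.3998]
[ 0.0007 -0.1408  0.0344]
```

drive_tool(
  motion=[
    [[0.0002,-0.035,0.008],[-0.5,0,0.4],0.6],
    [[0,-0.035,0.008],[0,0,0],0.6],
    [[0,-0.035,0.009],[0,0,0],0.6],
    [[0,-0.0355,0.009],[0,0,0],0.6],
    [[0,0,0],[0,0,0],0.6],
  ],
)

```text
time: 30.4
position: [0.602, -0.1675, 0.1991]
ee_rot: [[0.02, -1.0, -0.0], [-1.0, -0.02, 0.0], [-0.0, 0.0, -1.0]]
force: [-1.4, -0.1, -0.6]
gripper_width: 0.593
grasp_force: 0.0
```

Run:
```python
from h import *
s=st(); delta(down(-88.5),[.5994,-.168,.124])
i=snap('wrist','w7.png'); im=cv2.imread('pics/full_w7.png').astype(int)
m=((im[:,:,2]>80)&(im[:,:,2]>2.2*im[:,:,1])&(im[:,:,2]>2.2*im[:,:,0])).astype(np.uint8)
n,l,stt,c=cv2.connectedComponentsWithStats(m); print([(a,b) for a,b in zip(stt.tolist(),c) if a[4]>80][1:])
for z in(.135,):
  print([np.round(proj(i,[.5994+dx,-.168+dy,z],True),1) for dx,dy in((-.008,-.025),(.008,-.025),(-.008,.025),(.008,.025))])
```

```text
t 30.4 q [-0.4017  0.4555  0.0951  1.2106  0.0001 -1.9926] p [ 0.602  -0.1675  0.1991] w 0.5925279635648103 0.0 F [-1.4408 -0.1037 -0.5913] [ 0.0196  0.0923 -0.0479]
[[ 0.0201 -0.9998 -0.0001]
 [-0.9998 -0.0201  0.0002]
 [-0.0002  0.0001 -1.    ]]
shift [0.0005 0.0026 0.0751] rot [ 0.0061  0.0092 -0.3497]
[([256, 151, 27, 76, 535], array([265.8617, 194.0019])), ([286, 151, 37, 112, 2177], array([301.2848, 217.3142]))]
[array([308.2, 186.5]), array([280.2, 185.9]), array([305.2, 265.3]), array([279.4, 264.9])]
```

Run:
```python
from h import *
i=eyes.camera_info('wrist'); im=cv2.imread('pics/full_w7.png').astype(int)
m=((im[:,:,2]>60)&(im[:,:,2]>2*im[:,:,1])&(im[:,:,2]>2*im[:,:,0]))
for v in range(140,270,8):
  u=np.where(m[v,230:340])[0]+230
  print(v,(u.min(),u.max(),len(u)) if len(u) else None, im[v,250:330:8,2])
print([np.round(proj(i,[.5994+dx,-.193,z],True),1) for z in(.135,.091) for dx in (-.008,.008)])
```

```text
140 None [123  30  31  28 168 156 150 158 137 148]
148 None [119  24  26  21  57  53  50  50  49 112]
156 (np.int64(255), np.int64(322), 36) [124  91 100  27  38  38  34  89  95  91]
164 (np.int64(254), np.int64(321), 43) [128  94  95  36  36  36  88  86  89  90]
172 (np.int64(255), np.int64(322), 43) [133  88 101  34  40  30  69  87  91  88]
180 (np.int64(255), np.int64(321), 53) [131  90  99  31  31  71  66  76  91  98]
188 (np.int64(255), np.int64(321), 53) [140  91  97  34  34  73  84  75  88 101]
196 (np.int64(255), np.int64(321), 55) [141  90  97  57  25  91  96  88  88 100]
204 (np.int64(255), np.int64(321), 58) [143  90  96  92  55  91  97  93  86  97]
212 (np.int64(256), np.int64(321), 63) [140  90  94  97  80 173 206 204  89  96]
220 (np.int64(257), np.int64(320), 60) [142  94  94  93  81 174 209 205  88 131]
228 (np.int64(286), np.int64(311), 26) [147 100 102 110  96 173 211 203 108 139]
236 (np.int64(286), np.int64(310), 25) [143 145 142 154 165 172 209 204 154 141]
244 (np.int64(286), np.int64(310), 25) [148 147 146 147 153 172 208 202 154 157]
252 (np.int64(287), np.int64(310), 24) [145 143 142 135 156 174 207 200 154 159]
260 (np.int64(289), np.int64(307), 19) [119 118 116 145 154 163 204 189 159 167]
268 None [115 117 136 142 158 153 160 154 163 163]
[array([305.3, 186.1]), array([277.5, 185.6]), array([302.3, 172.5]), array([279.7, 172.1])]
```

drive_tool(
  motion=[
    [[0.0005,0.0005,0.025],[0,0,-0.3],0.6],
    [[0,0,0.025],[0,0,0],0.6],
    [[0,0,0.02],[0,0,0],0.6],
    [[0,0,0.005],[0,0,0],0.5],
    [[0,0,0],[0,0,0],0.4],
    [[0,0,0],[0,0,0],0.3],
    [[0,0,0],[0,0,0],0.2],
    [[0,0,0],[0,0,0],0.1],
    [[0,0,0],[0,0,0],0],
    [[0,0,0],[0,0,0],0],
    [[0,0,0],[0,0,0],0],
  ],
)

```text
time: 31.55
position: [0.6, -0.1689, 0.1291]
ee_rot: [[0.029, -1.0, 0.005], [-1.0, -0.029, -0.002], [0.002, -0.005, -1.0]]
force: [1.7, 0.6, 7.1]
gripper_width: 0.174
grasp_force: 59.3
```

Run:
```python
from h import *
s=st()
```

```text
t 31.55 q [-0.4051  0.4864 -0.0484  1.0305 -0.     -2.0044] p [ 0.6    -0.1689  0.1291] w 0.17393691594694088 59.34257626533508 F [1.6808 0.5651 7.0523] [ 0.0602 -0.2977  0.0077]
[[ 0.0285 -0.9996  0.0051]
 [-0.9996 -0.0285 -0.0022]
 [ 0.0024 -0.005  -1.    ]]
```

drive_tool(
  motion=[
    [[0,0,-0.01],[0,0,0],0],
    [[0,0,-0.01],[0,0,0],0],
    [[0,0,-0.015],[0,0,0],0],
    [[0,0,-0.015],[0,0,0],0],
    [[0,0,-0.02],[0,0,0],0],
    [[0,0,-0.03],[0,0,0],0],
    [[0,0,-0.03],[0,0,0],0],
    [[0,0,0],[0,0,0],0],
  ],
)

```text
time: 32.35
position: [0.5996, -0.1689, 0.2622]
ee_rot: [[0.029, -1.0, 0.008], [-1.0, -0.029, -0.004], [0.004, -0.007, -1.0]]
force: [-0.7, 0.0, -0.5]
gripper_width: 0.178
grasp_force: 59.3
```

Run:
```python
from h import *
s=st(); p=s['position']
for n in ['side','top']: snap(n,n+'8.png')
a,b=proj(eyes.camera_info('side'),p),proj(eyes.camera_info('top'),p); print(a,b)
bowfit([p[0],p[1],p[2]-.124],.026,[('side','pics/side8.png',(300,170,360,260))])
# steel bit in side: bright pixels column extents below bow
i=eyes.camera_info('side');print([np.round(proj(i,p+np.array([0,0,-.124+k])),1) for k in(0,.024,.046,.086,.13)])
R=down(-80);q=np.array([.5975,.158,p[2]]); delta(R,q)
```

```text
t 32.35 q [-0.4051  0.4293  0.2222  1.3554 -0.0004 -2.0045] p [ 0.5996 -0.1689  0.2622] w 0.17798981394832428 59.299898743629456 F [-0.6537  0.0493 -0.4909] [ 0.0471  0.0237 -0.0175]
[[ 0.0286 -0.9996  0.0075]
 [-0.9996 -0.0286 -0.0036]
 [ 0.0038 -0.0074 -1.    ]]
(np.float64(325.0064787428769), np.float64(189.493530124596)) (np.float64(405.12355199563865), np.float64(175.99921426102082))
side [321.5 183.5 335.5 212.5]
fit [ 0.6028 -0.1728  0.0204  0.0292 -0.1261] res [-3.  -3.5  1.9  2.   1.1 -1.3  0.4  0.6 -3. ]
bow centre [ 0.6054 -0.1699  0.2461]
[array([320.9, 244.7]), array([321.6, 234.7]), array([322.3, 225.3]), array([323.7, 207.4]), array([325.2, 186.6])]
shift [-0.3264 -0.0081 -0.0044] rot [-0.177  -0.1185 -8.3573]
```

Run:
```python
import cv2,numpy as np
a=cv2.imread('pics/side8.png').astype(int);b=cv2.imread('pics/side0.png').astype(int)
d=np.abs(a-b).sum(2)
for v in range(206,256,2): print(v,''.join('#' if x>60 else '+' if x>35 else '.' for x in d[v,305:350]))
```

```text
206 .............++.##############...............
208 ..+....+.....+.###############...............
210 ...............###############...............
212 ...+......+....############+.................
214 .............+.##########.++...+.............
216 ...............##########.+..................
218 .+.............##########....................
220 ............++.#########+....................
222 ...............##########....................
224 ...............########+.....................
226 .................#####.......................
228 .................####+.......................
230 .+...+...........####+.......................
232 .....+.....+....+####........................
234 ...+..........#######........................
236 #+........+.+.########.......................
238 ##..........+.#########..+...................
240 ####...........########.+..+............+....
242 ####............#######........+.............
244 ###......+.......######.+.+..........+.......
246 ......+..++.....+..###....................+..
248 .......................+....++...............
250 .............................................
252 .......................+...........+.........
254 .............................................
```

drive_tool(
  motion=[
    [[-0.032,-0.0008,0],[0,0,0],0],
    [[-0.033,-0.0008,0],[0,0,0],0],
    [[-0.033,-0.0008,0],[0,0,0],0],
    [[-0.033,-0.0008,0],[0,0,0],0],
    [[-0.033,-0.0008,0],[0,0,0],0],
    [[-0.033,-0.0008,0],[0,0,0],0],
    [[-0.033,-0.0008,0],[0,0,0],0],
    [[-0.033,-0.0008,0],[0,0,0],0],
    [[-0.033,-0.0008,0],[0,0,0],0],
    [[-0.03,-0.0008,0],[0,0,0],0],
    [[0,0,0],[-0.18,-0.1,-8.3],0],
    [[0,0,0],[0,0,0],0],
  ],
)

```text
time: 33.65
position: [0.5968, 0.1583, 0.2562]
ee_rot: [[0.177, -0.984, -0.003], [-0.984, -0.177, -0.0], [-0.0, 0.003, -1.0]]
force: [-0.3, -0.5, -2.4]
gripper_width: 0.176
grasp_force: 59.2
```

Run:
```python
from h import *
s=st(); p=s['position']; R=np.array(s['ee_rot'])
i=snap('wrist','w9.png'); im=cv2.imread('pics/full_w9.png'); g=cv2.cvtColor(im,cv2.COLOR_BGR2GRAY).astype(int)
print('hole',proj(i,[.599,.158,.08],True),'tip',proj(i,p+R@[0,0,.124],True),proj(i,p+R@[0,0,.1],True))
# rectify: top-down map of plane z=.08, 1 mm/cell... 
xs=np.arange(.655,.54,-.002); ys=np.arange(.215,.095,-.002)
G=np.zeros((len(xs),len(ys)),int);C=np.zeros((len(xs),len(ys),3),int)
for a,x in enumerate(xs):
  for b,y in enumerate(ys):
    u,v=proj(i,[x,y,.08],True); u=int(round(u));v=int(round(v))
    if 0<=u<560 and 0<=v<420: G[a,b]=g[v,u]
for a,x in enumerate(xs): print('%.3f'%x,''.join(' .:-=+*#%@'[min(9,k//20)] for k in G[a]))
```

```text
t 33.65 q [ 0.1274  0.4282  0.2044  1.3499 -0.     -1.6211] p [0.5968 0.1583 0.2562] w 0.17600633300959234 59.181674122810364 F [-0.2748 -0.5187 -2.3873] [0.0096 0.0316 0.0249]
[[ 0.1767 -0.9843 -0.0029]
 [-0.9843 -0.1767 -0.0004]
 [-0.0001  0.0029 -1.    ]]
hole (np.float64(286.20288183553373), np.float64(185.67935612132328)) tip (np.float64(288.99096383123157), np.float64(201.33771987086593)) (np.float64(288.93232381803284), np.float64(210.43389761087136))
0.655 **************************************************+:::*#####
0.653 +***********#*************************************-:::*#####
0.651 *****#*#*****#***********************************+::::=#####
0.649 *#*********#*************************************-::::=#####
0.647 ##****#*******************#*********************=:::::=#####
0.645 **#*************##***#*%#*********************++:::::::*####
0.643 *********#************#@@*********************=::::::::*####
0.641 ***#********#*##******#@@*********************=::::::::+####
0.639 *#**#******##*********#@@%********************=::::::::-####
0.637 **#*#*****************#%@#**
[... 2548 characters left out ...]
**######*=:===-.:*####*#*#*##*
0.559 ::::::=#############*****############**:=+++=-.**#*#**###@%%
0.557 ::::::**###########*--:-+**###*#*#####*-=+++=:.*#*#*#*###%%#
0.555 :::-**########*###=:::..-**#####*#####*-=+++=::**#**#*#####*
0.553 :.=*###########**=:-=-:.:**#####*#*###*=-===-:=*###*########
0.551 ..+############**=--===:.:*####**##*###*+--:=+*###***#######
0.549  .+*###########**--====:.-*###*##****###****####**#**#####*#
0.547  .-*#########**#*=-===-::+#*##*#####**##*########%##########
0.545   -##############*-:---::**#*#*#****#*****#####%%%#########%
0.543  .*#####*#########+=:::=*###*#*#**#**####%%#####%%####%###%%
0.541  -####@@**########***+*******#*######%###%%%##%%%%%%%%%###%%
```

Run:
```python
import numpy as np
from scipy.optimize import least_squares
pts=[(.624,27),(.624,30),(.623,23.5),(.620,20),(.620,34),(.617,18),(.615,17),(.613,16.5),(.611,16),(.609,15.5),(.583,36),(.585,37),(.587,37.7),(.589,38),(.593,39),(.595,39.2),(.597,39.2),(.599,39.7),(.581,34.7),(.579,33.7),(.579,20.7),(.576,22),(.576,25),(.576,28),(.576,31),(.577,32.5)]
p=np.array([(x,.215-.002*c) for x,c in pts])
g=least_squares(lambda v:np.hypot(p[:,0]-v[0],p[:,1]-v[1])-v[2],[.599,.158,.023],loss='soft_l1',f_scale=.001);print(g.x,np.round(1e3*g.fun,1))
# home mark at rows .645-.635, col 23.5 ; yaw from centre
a=np.array([.640,.215-.002*23.7])-g.x[:2];print(np.degrees(np.arctan2(a[1],a[0])))
```

```text
[0.59978099 0.16096261 0.02472418] [-0.5  0.2 -0.5 -0.1 -0.2  0.2  0.4  0.1  0.   0.1 -0.1  0.1  0.2 -0.3
  0.2  0.1 -0.2  0.7 -0.5 -0.  -0.4  1.1 -0.6 -0.9  0.4  0.6]
9.371128626170018
```

Run:
```python
from h import *
delta(down(-80.1),[.5997,.1592,.207])
```

```text
shift [-0.0011 -0.0031  0.0494] rot [ 0.1417  0.001  -0.0701]
```

drive_tool(
  motion=[
    [[-0.0006,-0.0015,0.015],[0.1,0,0],0],
    [[-0.0005,-0.0016,0.015],[0,0,0],0],
    [[0,0,0.015],[0,0,0],0],
    [[0,0,0.005],[0,0,0],0],
    [[0,0,0.003],[0,0,0],0],
    [[0,0,0.003],[0,0,0],0],
    [[0,0,0],[0,0,0],0],
  ],
)

```text
time: 34.4
position: [0.6004, 0.1591, 0.2015]
ee_rot: [[0.172, -0.985, 0.001], [-0.985, -0.172, 0.0], [-0.0, -0.001, -1.0]]
force: [-0.0, 0.9, -1.2]
gripper_width: 0.178
grasp_force: 59.1
```

```bash
python3 -c "from h import *;st();delta(down(-80.1),[.5997,.1592,.166])"
```

```text
t 34.4 q [ 0.1279  0.4469  0.0874  1.2098  0.0002 -1.6156] p [0.6004 0.1591 0.2015] w 0.1777716105166774 59.06576335430145 F [-0.0359  0.9195 -1.223 ] [-0.0138  0.0367  0.0175]
[[ 0.1718 -0.9851  0.0013]
 [-0.9851 -0.1718  0.0004]
 [-0.0001 -0.0014 -1.    ]]
shift [-0.0002  0.0007  0.0355] rot [-0.0788  0.0069 -0.0079]
```

drive_tool(
  motion=[
    [[0,0.0007,0.003],[0,0,0],0],
    [[0,0,0.003],[0,0,0],0],
    [[0,0,0.003],[0,0,0],0],
    [[0,0,0],[0,0,0],0],
  ],
)

```text
time: 34.8
position: [0.5995, 0.1591, 0.192]
ee_rot: [[0.173, -0.985, 0.001], [-0.985, -0.173, 0.0], [-0.0, -0.001, -1.0]]
force: [-0.2, 0.3, -1.5]
gripper_width: 0.179
grasp_force: 59.1
```

drive_tool(
  motion=[
    [[0,0,0.004],[0,0,0],0],
    [[0,0,0.004],[0,0,0],0],
    [[0,0,0.004],[0,0,0],0],
    [[0,0,0.004],[0,0,0],0],
    [[0,0,0.004],[0,0,0],0],
    [[0,0,0],[0,0,0],0],
  ],
)

```text
time: 35.4
position: [0.5994, 0.1591, 0.1718]
ee_rot: [[0.173, -0.985, 0.0], [-0.985, -0.173, 0.0], [-0.0, -0.0, -1.0]]
force: [0.4, -0.9, -1.3]
gripper_width: 0.181
grasp_force: 59.1
```

drive_tool(
  motion=[
    [[0,0,0.002],[0,0,0],0],
    [[0,0,0.002],[0,0,0],0],
    [[0,0,0],[0,0,0],0],
  ],
)

```text
time: 35.7
position: [0.5996, 0.1591, 0.1682]
ee_rot: [[0.173, -0.985, 0.001], [-0.985, -0.173, 0.0], [-0.0, -0.001, -1.0]]
force: [1.1, -1.1, -0.4]
gripper_width: 0.18
grasp_force: 59.1
```

```bash
python3 -c "from h import *;st()"
```

```text
t 35.7 q [ 0.128   0.4613  0.0191  1.1278  0.0002 -1.6164] p [0.5996 0.1591 0.1682] w 0.18024960796040193 59.10799741744995 F [ 1.1492 -1.0927 -0.3826] [0.0217 0.0213 0.0717]
[[ 0.1727 -0.985   0.0008]
 [-0.985  -0.1727  0.0003]
 [-0.0002 -0.0008 -1.    ]]
```

Beautifully free; continue until the floor is felt.

drive_tool(
  motion=[
    [[0,0,0.0015],[0,0,0],0],
    [[0,0,0.0015],[0,0,0],0],
    [[0,0,0],[0,0,0],0],
  ],
)

```text
time: 36.0
position: [0.5997, 0.1591, 0.1653]
ee_rot: [[0.173, -0.985, 0.001], [-0.985, -0.173, 0.0], [-0.0, -0.001, -1.0]]
force: [-0.3, -0.4, -0.8]
gripper_width: 0.18
grasp_force: 59.3
```

drive_tool(
  motion=[
    [[0,0,0.0015],[0,0,0],0],
    [[0,0,0.0015],[0,0,0],0],
    [[0,0,0],[0,0,0],0],
  ],
)

```text
time: 36.3
position: [0.6005, 0.1593, 0.1647]
ee_rot: [[0.173, -0.985, 0.005], [-0.985, -0.173, 0.001], [0.0, -0.005, -1.0]]
force: [-3.9, -0.6, 23.4]
gripper_width: 0.179
grasp_force: 63.2
```

drive_tool(
  motion=[
    [[0,0,-0.0021],[0,0,0],0],
    [[0,0,0],[0,0,4],0],
    [[0,0,0],[0,0,6],0],
    [[0,0,0],[0,0,6],0],
    [[0,0,0],[0,0,6],0],
    [[0,0,0],[0,0,6],0],
    [[0,0,0],[0,0,6],0],
    [[0,0,0],[0,0,0],0],
  ],
)

```text
time: 37.1
position: [0.5994, 0.1595, 0.165]
ee_rot: [[-0.411, -0.912, 0.001], [-0.912, 0.411, 0.001], [-0.002, -0.0, -1.0]]
force: [-3.3, 1.5, 6.1]
gripper_width: 0.177
grasp_force: 60.7
```

```bash
python3 -c "from h import *;st()"
```

```text
t 37.1 q [ 0.1284  0.4626  0.0123  1.1194  0.0011 -1.0192] p [0.5994 0.1595 0.165 ] w 0.1768689494636573 60.65293729305267 F [-3.2701  1.4599  6.1295] [ 0.528   0.9507 -0.0058]
[[-0.4107 -0.9118  0.001 ]
 [-0.9118  0.4107  0.0012]
 [-0.0015 -0.0004 -1.    ]]
```

drive_tool(
  motion=[
    [[0,0,0],[0,0,6],0],
    [[0,0,0],[0,0,6],0],
    [[0,0,0],[0,0,6],0],
    [[0,0,0],[0,0,6],0],
    [[0,0,0],[0,0,6],0],
    [[0,0,0],[0,0,4],0],
    [[0,0,0],[0,0,0],0],
  ],
)

```text
time: 37.8
position: [0.5993, 0.1599, 0.165]
ee_rot: [[-0.85, -0.527, 0.001], [-0.527, 0.85, 0.002], [-0.002, 0.001, -1.0]]
force: [-3.7, 3.6, 6.0]
gripper_width: 0.175
grasp_force: 60.7
```

```bash
python3 -c "from h import *;st()"
```

```text
t 37.8 q [ 0.1286  0.4626  0.0124  1.1194  0.002  -0.4269] p [0.5993 0.1599 0.165 ] w 0.17531728997413704 60.66911280155182 F [-3.6737  3.5843  6.0149] [1.0978 1.0234 0.0217]
[[-0.8496 -0.5274  0.0009]
 [-0.5274  0.8496  0.0021]
 [-0.0019  0.0013 -1.    ]]
```

drive_tool(
  motion=[
    [[0,0,0],[0,0,3],0],
    [[0,0,0],[0,0,3],0],
    [[0,0,0],[0,0,2],0],
    [[0,0,0],[0,0,0],0],
  ],
)

```text
time: 38.2
position: [0.5994, 0.1599, 0.1649]
ee_rot: [[-0.914, -0.405, 0.001], [-0.405, 0.914, 0.002], [-0.002, 0.002, -1.0]]
force: [-3.1, 4.5, 6.9]
gripper_width: 0.183
grasp_force: 60.7
```

```bash
python3 -c "from h import *;st()"
```

```text
t 38.2 q [ 0.1286  0.4626  0.0124  1.1193  0.0021 -0.2886] p [0.5994 0.1599 0.1649] w 0.18301067292446302 60.65077543258667 F [-3.0677  4.5156  6.8631] [1.329  1.0747 0.1061]
[[-0.9142 -0.4052  0.001 ]
 [-0.4052  0.9142  0.0023]
 [-0.0018  0.0017 -1.    ]]
```

drive_tool(
  motion=[
    [[0,0,0],[0,0,1.5],0],
    [[0,0,0],[0,0,1.5],0],
    [[0,0,0],[0,0,0],0],
  ],
)

```text
time: 38.5
position: [0.5993, 0.1601, 0.1649]
ee_rot: [[-0.934, -0.358, 0.001], [-0.358, 0.934, 0.003], [-0.002, 0.002, -1.0]]
force: [-3.8, 5.6, 7.2]
gripper_width: 0.184
grasp_force: 60.6
```

```bash
python3 -c "from h import *;st()"
```

```text
t 38.5 q [ 0.1287  0.4626  0.0124  1.1193  0.0025 -0.2369] p [0.5993 0.1601 0.1649] w 0.18426796690801475 60.638694763183594 F [-3.7931  5.6452  7.2184] [1.5683 1.0364 0.2327]
[[-0.9339 -0.3575  0.0009]
 [-0.3575  0.9339  0.0026]
 [-0.0018  0.0021 -1.    ]]
```

drive_tool(
  motion=[
    [[0,0,0],[0,0,1],0],
    [[0,0,0],[0,0,1],0],
    [[0,0,0],[0,0,0],0],
  ],
)

```text
time: 38.8
position: [0.5994, 0.1602, 0.165]
ee_rot: [[-0.946, -0.326, 0.001], [-0.326, 0.946, 0.003], [-0.002, 0.002, -1.0]]
force: [-4.1, 5.3, 6.4]
gripper_width: 0.178
grasp_force: 61.1
```

```bash
python3 -c "from h import *;st()"
```

```text
t 38.8 q [ 0.1288  0.4626  0.0124  1.1192  0.0025 -0.2028] p [0.5994 0.1602 0.165 ] w 0.17816502387238672 61.073593497276306 F [-4.1485  5.2833  6.4134] [1.6097 0.9381 0.7373]
[[-0.9455 -0.3255  0.0011]
 [-0.3255  0.9455  0.0027]
 [-0.0019  0.0021 -1.    ]]
```

drive_tool(
  motion=[
    [[0,0,0],[0,0,-5],0],
    [[0,0,0],[0,0,-7],0],
    [[0,0,0],[0,0,-7],0],
    [[0,0,0],[0,0,-7],0],
    [[0,0,0],[0,0,-7],0],
    [[0,0,0],[0,0,-7],0],
    [[0,0,0],[0,0,-7],0],
    [[0,0,0],[0,0,-7],0],
    [[0,0,0],[0,0,-7],0],
    [[0,0,0],[0,0,-7],0],
    [[0,0,0],[0,0,-7],0],
    [[0,0,0],[0,0,0],0],
  ],
)

```text
time: 40.0
position: [0.5997, 0.1591, 0.165]
ee_rot: [[0.073, -0.997, 0.002], [-0.997, -0.073, 0.0], [-0.0, -0.002, -1.0]]
force: [-1.2, -0.6, 4.9]
gripper_width: 0.175
grasp_force: 60.5
```

drive_tool(
  motion=[
    [[0,0,0],[0,0,-4],0],
    [[0,0,0],[0,0,-4],0],
    [[0,0,0],[0,0,-2],0],
    [[0,0,0],[0,0,0],0],
  ],
)

```text
time: 40.4
position: [0.5998, 0.159, 0.1649]
ee_rot: [[0.242, -0.97, 0.002], [-0.97, -0.242, 0.0], [0.0, -0.002, -1.0]]
force: [-0.8, -1.1, 6.3]
gripper_width: 0.18
grasp_force: 60.6
```

```bash
python3 -c "from h import *;s=st();R=s['ee_rot'];print(np.degrees(np.arctan2(R[1][0],R[0][0])))"
```

```text
t 40.4 q [ 0.128   0.4627  0.0126  1.1188 -0.0001 -1.6867] p [0.5998 0.159  0.1649] w 0.18003944360480117 60.55837690830231 F [-0.7758 -1.0875  6.2803] [-0.2851  0.3172 -0.0779]
[[ 0.2415 -0.9704  0.0018]
 [-0.9704 -0.2415  0.0001]
 [ 0.0003 -0.0018 -1.    ]]
-76.02475608629302
```

drive_tool(
  motion=[
    [[0,0,0],[0,0,-2],0],
    [[0,0,0],[0,0,-2],0],
    [[0,0,0],[0,0,0],0],
  ],
)

```text
time: 40.7
position: [0.5999, 0.1591, 0.1649]
ee_rot: [[0.308, -0.951, 0.002], [-0.951, -0.308, 0.0], [0.0, -0.002, -1.0]]
force: [0.2, -1.2, 5.2]
gripper_width: 0.181
grasp_force: 60.5
```

```bash
python3 -c "from h import *;s=st();R=s['ee_rot'];print(np.degrees(np.arctan2(R[1][0],R[0][0])))"
```

```text
t 40.7 q [ 0.128   0.4628  0.0126  1.1187 -0.0001 -1.7563] p [0.5999 0.1591 0.1649] w 0.18056080182351428 60.52402317523956 F [ 0.2424 -1.2157  5.2349] [-0.3236  0.2653 -0.0125]
[[ 0.3084 -0.9513  0.002 ]
 [-0.9513 -0.3084  0.0001]
 [ 0.0005 -0.0019 -1.    ]]
-72.04016801375379
```

drive_tool(
  motion=[
    [[0,0,0],[0,0,-1],0],
    [[0,0,0],[0,0,-1],0],
    [[0,0,0],[0,0,0],0],
  ],
)

```text
time: 41.0
position: [0.5999, 0.159, 0.1649]
ee_rot: [[0.341, -0.94, 0.002], [-0.94, -0.341, 0.0], [0.001, -0.002, -1.0]]
force: [-1.2, -1.0, 4.7]
gripper_width: 0.175
grasp_force: 60.5
```

```bash
python3 -c "from h import *;s=st();R=s['ee_rot'];print(np.degrees(np.arctan2(R[1][0],R[0][0])))"
```

```text
t 41.0 q [ 0.128   0.4628  0.0126  1.1187 -0.0001 -1.7905] p [0.5999 0.159  0.1649] w 0.1754475518664767 60.485966205596924 F [-1.2065 -1.0005  4.6765] [-0.3478  0.1788 -0.0673]
[[ 0.3407 -0.9402  0.002 ]
 [-0.9402 -0.3407  0.0001]
 [ 0.0006 -0.0019 -1.    ]]
-70.08263004316123
```

drive_tool(
  motion=[
    [[0,0,0],[0,0,-1],0],
    [[0,0,0],[0,0,-1],0],
    [[0,0,0],[0,0,0],0],
  ],
)

```text
time: 41.3
position: [0.6, 0.159, 0.165]
ee_rot: [[0.373, -0.928, 0.002], [-0.928, -0.373, 0.0], [0.001, -0.002, -1.0]]
force: [-0.8, -1.2, 6.0]
gripper_width: 0.174
grasp_force: 60.5
```

```bash
python3 -c "from h import *;s=st();R=s['ee_rot'];print(np.degrees(np.arctan2(R[1][0],R[0][0])))"
```

```text
t 41.3 q [ 0.1279  0.4628  0.0127  1.1186 -0.0002 -1.8251] p [0.6   0.159 0.165] w 0.17380281229333838 60.47641396522522 F [-0.828  -1.2315  5.9618] [-0.2988  0.1268 -0.3635]
[[ 0.373  -0.9278  0.0021]
 [-0.9278 -0.373   0.0001]
 [ 0.0007 -0.002  -1.    ]]
-68.1007421583349
```

drive_tool(
  motion=[
    [[0,0,0],[0,0,-1],0],
    [[0,0,0],[0,0,0],0],
  ],
)

```text
time: 41.5
position: [0.6001, 0.159, 0.165]
ee_rot: [[0.389, -0.921, 0.002], [-0.921, -0.389, 0.0], [0.001, -0.002, -1.0]]
force: [-0.2, -1.2, 5.7]
gripper_width: 0.176
grasp_force: 60.6
```

```bash
python3 -c "from h import *;s=st();R=s['ee_rot'];print(np.degrees(np.arctan2(R[1][0],R[0][0])))"
```

```text
t 41.5 q [ 0.1279  0.4628  0.0127  1.1185 -0.0002 -1.8423] p [0.6001 0.159  0.165 ] w 0.17632092582751374 60.63188910484314 F [-0.1591 -1.2438  5.6561] [-0.4326  0.1571 -0.6287]
[[ 0.3888 -0.9213  0.0022]
 [-0.9213 -0.3888  0.0001]
 [ 0.0008 -0.0021 -1.    ]]
-67.11864122454443
```

drive_tool(
  motion=[
    [[0,0,0],[0,0,4],0],
    [[0,0,0],[0,0,4],0],
    [[0,0,0],[0,0,4.5],0],
    [[0,0,0],[0,0,0],0],
    [[0,0,-0.003],[0,0,0],0],
    [[0,0,-0.003],[0,0,0],0],
    [[0,0,-0.004],[0,0,0],0],
    [[0,0,0],[0,0,0],0],
  ],
)

```text
time: 42.3
position: [0.5999, 0.1592, 0.175]
ee_rot: [[0.181, -0.983, 0.002], [-0.983, -0.181, 0.0], [-0.0, -0.002, -1.0]]
force: [-0.4, 0.2, -1.4]
gripper_width: 0.175
grasp_force: 59.5
```

drive_tool(
  motion=[
    [[0,0,-0.005],[0,0,0],0],
    [[0,0,-0.005],[0,0,0],0],
    [[0,0,-0.005],[0,0,0],0],
    [[0,0,-0.005],[0,0,0],0],
    [[0,0,0],[0,0,0],0],
  ],
)

```text
time: 42.8
position: [0.6, 0.1592, 0.1954]
ee_rot: [[0.181, -0.983, 0.002], [-0.983, -0.181, 0.001], [-0.0, -0.002, -1.0]]
force: [0.2, -0.7, -1.2]
gripper_width: 0.174
grasp_force: 59.5
```

drive_tool(
  motion=[
    [[0,0,-0.02],[0,0,0],0],
    [[0,0,-0.02],[0,0,0],0],
    [[0,0,-0.02],[0,0,0],0],
    [[0,0,0],[0,0,8.4],0],
    [[0,0,0],[0,0,0],0],
  ],
)

```text
time: 43.3
position: [0.5998, 0.1591, 0.2548]
ee_rot: [[0.033, -0.999, 0.002], [-0.999, -0.033, 0.0], [-0.0, -0.002, -1.0]]
force: [0.1, -0.2, -0.7]
gripper_width: 0.178
grasp_force: 59.5
```

Run:
```python
from h import *
s=st(); delta(down(-88.5),[.6008,-.1685,.2]);
# barrel pointer check later; red pixels on ring
i=snap('top','top9.png'); im=cv2.imread('pics/top9.png').astype(int);b0=cv2.imread('pics/top0.png').astype(int)
m=lambda im:((im[:,:,2]>70)&(im[:,:,2]>2*im[:,:,1]))
for q in(b0,im):
  v,u=np.where(m(q)[170:215,185:240]); print(len(u), (u.mean()+185,v.mean()+170) if len(u) else None)
```

```text
t 43.3 q [ 0.128   0.4306  0.2047  1.3429  0.0002 -1.4757] p [0.5998 0.1591 0.2548] w 0.17791188257271556 59.508841037750244 F [ 0.1368 -0.1735 -0.7104] [-0.0126  0.0214 -0.0111]
[[ 0.033  -0.9995  0.0019]
 [-0.9995 -0.033   0.0005]
 [-0.0004 -0.0019 -1.    ]]
shift [0.3275 0.0099 0.0546] rot [-0.1078  0.0237  0.3904]
5 (np.float64(210.2), np.float64(182.6))
55 (np.float64(207.3272727272727), np.float64(176.03636363636363))
```

drive_tool(
  motion=[
    [[0.033,0.001,0],[0,0,0.4],0],
    [[0.033,0.001,0],[0,0,0],0],
    [[0.033,0.001,0],[0,0,0],0],
    [[0.033,0.001,0],[0,0,0],0],
    [[0.033,0.001,0],[0,0,0],0],
    [[0.033,0.001,0],[0,0,0],0],
    [[0.033,0.001,0],[0,0,0],0],
    [[0.033,0.001,0],[0,0,0],0],
    [[0.033,0.001,0],[0,0,0],0],
    [[0.03,0.001,0],[0,0,0],0],
    [[0,0,0],[0,0,0],0],
  ],
)

```text
time: 44.45
position: [0.5988, -0.1712, 0.2533]
ee_rot: [[0.03, -1.0, -0.0], [-1.0, -0.03, 0.0], [-0.0, 0.0, -1.0]]
force: [1.1, 1.2, -1.4]
gripper_width: 0.174
grasp_force: 59.5
```

Run:
```python
from h import *
s=st(); p=s['position']; delta(down(-88.5),[.6008,-.1685,.178]);
i=eyes.camera_info('top');snap('top','top10.png'); im=cv2.imread('pics/top10.png').astype(int);b0=cv2.imread('pics/top0.png').astype(int)
m=lambda im:((im[:,:,2]>60)&(im[:,:,2]>1.7*im[:,:,1])&(im[:,:,2]>1.7*im[:,:,0]))
for q in(b0,im):
  v,u=np.where(m(q)[170:200,190:235]); print(len(u), list(zip(u+190,v+170))[:25])
snap('side','side10.png')
a=cv2.imread('pics/side10.png').astype(int);b=cv2.imread('pics/side0.png').astype(int)
d=np.abs(a-b).sum(2); j=eyes.camera_info('side')
print([np.round(proj(j,p+np.array([0,0,-.124+k])),1) for k in(0,.024,.046)])
for v in range(214,262,2): print(v,''.join('#' if x>60 else '+' if x>35 else '.' for x in d[v,305:350]))
```

```text
t 44.45 q [-0.4092  0.4367  0.2107  1.345   0.0001 -2.0097] p [ 0.5988 -0.1712  0.2533] w 0.17374006952161314 59.4763720035553 F [ 1.0927  1.2033 -1.4124] [ 0.0162 -0.0198  0.0149]
[[ 0.0297 -0.9996 -0.0001]
 [-0.9996 -0.0297  0.0002]
 [-0.0002  0.0001 -1.    ]]
shift [-0.0026 -0.002   0.0753] rot [0.0065 0.0116 0.1997]
9 [(np.int64(210), np.int64(181)), (np.int64(209), np.int64(182)), (np.int64(210), np.int64(182)), (np.int64(211), np.int64(182)), (np.int64(209), np.int64(183)), (np.int64(210), np.int64(183)), (np.int64(211), np.int64(183)), (np.int64(210), np.int64(184)), (np.int64(211), np.int64(184))]
8 [(np.int64(210), np.int64(181)), (np.int64(209), np.int64(182)), (np.int64(210), np.int64(182)), (np.int64(211), np.int64(182)), (np.int64(210), np.int64(183)), (np.int64(211), np.int64(183)), (np.int64(210), np.int64(184)), (np.int64(211), np.int64(184))]
[array([320.8, 249. ]), array([321.5, 239.2]), array([322.2, 229.9])]
214 .....+.......+.##############................
216 ...+..........##############.+...............
218 .++....++.....##########.+...................
220 ....
[... 341 characters left out ...]

234 ................####.................+...+...
236 #+........+....+####.........................
238 ##...........#######.......+.+...............
240 ####.........########....++.+................
242 ####.........#########....+.+..+..+..........
244 ###.....++...+########....+.............+....
246 ......+..+....+#######..+.................+..
248 ...........+....######.+.....+...............
250 ...+..............###........................
252 ......................+.....................+
254 ................+........+....+......+.......
256 ................+...........+................
258 .++.............+...........+...+............
260 .+..+.................+....++...........+....
```

drive_tool(
  motion=[
    [[-0.0026,-0.002,0.02],[0,0,0.2],0],
    [[0,0,0.02],[0,0,0],0],
    [[0,0,0.02],[0,0,0],0],
    [[0,0,0.015],[0,0,0],0],
    [[0,0,0],[0,0,0],0],
  ],
)

```text
time: 45.05
position: [0.6003, -0.1637, 0.1775]
ee_rot: [[0.028, -1.0, -0.002], [-1.0, -0.028, 0.002], [-0.002, 0.002, -1.0]]
force: [-0.7, -0.1, -1.2]
gripper_width: 0.182
grasp_force: 59.3
```

drive_tool(
  motion=[
    [[0,0,0.004],[0,0,0],0],
    [[0,0,0.004],[0,0,0],0],
    [[0,0,0.004],[0,0,0],0],
    [[0,0,0.004],[0,0,0],0],
    [[0,0,0],[0,0,0],0],
  ],
)

```text
time: 45.55
position: [0.6019, -0.166, 0.1643]
ee_rot: [[0.025, -1.0, 0.003], [-1.0, -0.025, -0.001], [0.002, -0.003, -1.0]]
force: [0.7, -3.5, -2.5]
gripper_width: 0.177
grasp_force: 60.2
```

drive_tool(
  motion=[
    [[0.0025,0,0],[0,0,0],0],
    [[0,0,0.003],[0,0,0],0],
    [[0,0,0.003],[0,0,0],0],
    [[0,0,0.003],[0,0,0],0],
    [[0,0,0],[0,0,0],0],
  ],
)

```text
time: 46.05
position: [0.6012, -0.1682, 0.1538]
ee_rot: [[0.025, -1.0, 0.0], [-1.0, -0.025, -0.0], [0.0, -0.0, -1.0]]
force: [0.6, -4.6, -3.4]
gripper_width: 0.179
grasp_force: 60.0
```

```bash
python3 -c "from h import *;st()"
```

```text
t 46.05 q [-0.4033  0.476   0.0041  1.0985  0.0002 -1.999 ] p [ 0.6012 -0.1682  0.1538] w 0.17875977723179923 59.979658126831055 F [ 0.5505 -4.5689 -3.3997] [-1.27   -0.2102 -0.0136]
[[ 0.025  -0.9997  0.0004]
 [-0.9997 -0.025  -0.    ]
 [ 0.     -0.0004 -1.    ]]
```

drive_tool(
  motion=[
    [[0.0015,0,0.002],[0,0,0],0],
    [[0,0,0.004],[0,0,0],0],
    [[0,0,0.004],[0,0,0],0],
    [[0,0,0.004],[0,0,0],0],
    [[0,0,0.004],[0,0,0],0],
    [[0,0,0],[0,0,0],0],
  ],
)

```text
time: 46.65
position: [0.6013, -0.1691, 0.1357]
ee_rot: [[0.025, -1.0, 0.001], [-1.0, -0.025, 0.001], [-0.001, -0.001, -1.0]]
force: [2.3, -0.3, -2.6]
gripper_width: 0.177
grasp_force: 60.1
```

drive_tool(
  motion=[
    [[0,0,0.003],[0,0,0],0],
    [[0,0,0.002],[0,0,0],0],
    [[0,0,0],[0,0,0],0],
  ],
)

```text
time: 46.95
position: [0.6014, -0.1693, 0.1311]
ee_rot: [[0.025, -1.0, 0.001], [-1.0, -0.025, 0.0], [-0.0, -0.001, -1.0]]
force: [2.5, 0.7, -2.7]
gripper_width: 0.181
grasp_force: 60.1
```

drive_tool(
  motion=[
    [[0,0,0],[0,0,0],0.2],
    [[0,0,0],[0,0,0],0.3],
    [[0,0,0],[0,0,0],0.45],
    [[0,0,0],[0,0,0],0.6],
    [[0,0,0],[0,0,0],0.6],
    [[0,0,-0.01],[0,0,0],0.6],
    [[0,0,-0.02],[0,0,0],0.6],
    [[0,0,-0.03],[0,0,0],0.6],
    [[0,0,-0.03],[0,0,0],0.6],
    [[0,0,-0.03],[0,0,0],0.6],
    [[0,0.03,-0.01],[0,0,0],0.6],
    [[0,0.03,0],[0,0,0],0.6],
  ],
)

```text
time: 48.15
position: [0.5414, -0.1711, 0.2635]
ee_rot: [[0.026, -1.0, 0.004], [-1.0, -0.026, -0.001], [0.001, -0.004, -1.0]]
force: [-0.4, -0.3, -0.2]
gripper_width: 0.6
grasp_force: 0.0
```

drive_tool(
  motion=[
    [[0,0.04,0],[0,0,0],0.6],
    [[0,0.04,0],[0,0,0],0.6],
    [[0,0.04,0],[0,0,0],0.6],
    [[0,0,0],[0,0,0],0.6],
    [[0,0,0],[0,0,0],0.6],
  ],
)

```text
time: 48.65
position: [0.4211, -0.1741, 0.2622]
ee_rot: [[0.024, -1.0, 0.003], [-1.0, -0.024, -0.001], [0.001, -0.003, -1.0]]
force: [-0.2, 0.8, -0.7]
gripper_width: 0.604
grasp_force: 0.0
```

Run:
```python
from h import *
st()
for n in('top','side'): snap(n,n+'11.png')
for n,bx in(('top',(372,180,405,212)),('side',(305,232,335,290))):
  a=cv2.imread(f'pics/{n}11.png').astype(int);m=(a[:,:,2]>80)&(a[:,:,2]>2.2*a[:,:,1])&(a[:,:,2]>2.2*a[:,:,0])
  b=cv2.imread(f'pics/{n}6.png').astype(int);k=(b[:,:,2]>80)&(b[:,:,2]>2.2*b[:,:,1])&(b[:,:,2]>2.2*b[:,:,0])
  for q in(m,k):
    v,u=np.where(q[170:290,300:420]); print(n,len(u),u.min()+300,u.max()+300,v.min()+170,v.max()+170)
a=cv2.imread('pics/top11.png').astype(int);m=(a[:,:,2]>60)&(a[:,:,2]>1.7*a[:,:,1])&(a[:,:,2]>1.7*a[:,:,0])
v,u=np.where(m[170:200,190:235]);print(u.mean()+190,v.mean()+170)
d=np.abs(cv2.imread('pics/side11.png').astype(int)-cv2.imread('pics/side0.png')).sum(2)>90
n,l,s,c=cv2.connectedComponentsWithStats(d.astype(np.uint8));print([x.tolist() for x in s[1:] if x[4]>25])
```

```text
t 48.65 q [-0.5718  0.1405 -0.1936  1.2342  0.0009 -2.1669] p [ 0.4211 -0.1741  0.2622] w 0.6040283954811415 0.0 F [-0.1986  0.8331 -0.7359] [-0.0184 -0.0218 -0.0057]
[[ 0.0242 -0.9997  0.0026]
 [-0.9997 -0.0242 -0.0006]
 [ 0.0006 -0.0026 -1.    ]]
top 231 373 399 188 197
top 225 373 399 191 199
side 285 314 330 240 269
side 273 313 328 240 269
210.11111111111111 182.66666666666666
[[167, 0, 18, 57, 454], [182, 0, 57, 54, 1024], [238, 0, 26, 73, 508], [81, 17, 15, 7, 76], [0, 19, 84, 33, 527], [187, 19, 43, 26, 897], [239, 19, 5, 42, 77], [0, 27, 117, 208, 9402], [244, 26, 4, 17, 26], [56, 49, 45, 18, 353], [37, 52, 20, 27, 178], [0, 54, 24, 17, 279], [174, 54, 79, 57, 2645], [0, 73, 8, 10, 34], [95, 74, 12, 37, 202], [45, 95, 15, 8, 46], [47, 102, 25, 11, 171], [185, 112, 87, 113, 4398], [5, 135, 21, 41, 419], [61, 138, 7, 11, 33], [97, 144, 15, 7, 76], [59, 149, 16, 9, 105], [98, 150, 13, 5, 32], [28, 198, 24, 6, 81], [51, 201, 5, 12, 28], [55, 200, 10, 18, 62], [44, 202, 8, 10, 31], [1, 215, 23, 35, 115], [15, 217, 20, 28, 141], [254, 236, 55, 22, 600], [40, 239, 45, 57, 721], [314, 240, 17, 37, 404], [44, 297, 53, 66, 968], [80, 298, 9, 15, 46], [217, 316, 37, 14, 140], [198, 332, 146, 55, 3141], [0, 361, 40, 14, 225], [188, 364, 13, 25, 194], [215, 387, 33, 17, 343]]
```

```bash
python3 -c "from h import *;print(arm.finish_job())"
```

```text
the job is handed in; nothing more can be done
None
```

I stood the key in its stand and took it afresh by the bow, then pushed it to the keyhole floor, turned it clockwise to its stop and back home (peak about 0.74 N m) and drew it out. It stands in the key stand again, the red pointer is back at home, and I handed the job in at about 49 s; the first sleeve grasp could not reach the stand, so I laid the key back on the board and regrasped it.

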